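# Pack the short stop and clamp a phone frame square in a bonding jig

### The job

Unlock the bonding jig: draw the lock pin up out of the sliding jaw and hang it upright in the side notch of the jig by its head. Then stand the loose spacer upright, foot down on the jig plate, in the gap between the phone and the short stop, the only gap wide enough for it, before the middle of that stop, and let go of it. Last, push the jaw forward by its upright post until the phone sits flush and square against the long stop and the spacer, and finish still holding the jaw firmly pressed against the phone (the jaw springs back if let go); leave the brush, tweezers and screwdriver lying about alone.

Things in the scene. Friction and masses are not known exactly. Their poses are not given: they have to be found in the camera images.
- jig: Fixed aluminium jig plate, 240 (x) x 170 (y) x 16 mm; place and yaw vary. Origin: on the worktop under it, 130 mm from its near end, 110 mm from the far end, mid-width; +x runs from the jaw end (near the robot) along the jaw's travel to the stops, +y to the side with the notch bracket. Plate top 16 mm up; two rails 12 mm high guide the jaw.
- jaw: Steel jaw, 44 mm wide, slides only along the jig's +x, 50 mm at most; pin locks it at the rear. Origin: under it on the bore's axis (jig x -50 mm, y 0 at the rear), 16.5 mm above the worktop; its top is 34 mm up. Its rubber nose, 30 mm wide, is 35 mm ahead of the origin. About 22 mm of travel presses the phone home; a spring pulls back with 1.6 N at the rear, 3.4 N there.
- jaw_post (a point): The upright square post on the jaw, 16 x 16 mm, standing 40 mm above the jaw's top (34 to 74 mm above the worktop), 55 mm behind (-x) the bore: pinch it across y, or push on its rear face. Point: its centre line, 24 mm above the jaw's top. Axes as the jig's.
- pin_head (a point): Steel lock pin, upright in the jaw's bore: grooved round head 20 mm across, 34 mm high, on a shank 10 mm across, 32 mm long. Point: centre of the head (17 mm above its underside, 49 mm above the tip); z along the pin, up. At the start the head rests on the jaw's top (34 mm above the worktop), the shank sunk 32 mm in the 11.5 mm bore.
- notch (a point): Parking notch: fixed bracket on the jig's +y side, two level prongs along x, 10 mm thick, with a 13 mm slot between, open above, below and to -x, closed by a wall 11 mm to +x of this point; prongs reach 23 mm to -x of it. Point: mid-slot, at the prongs' top (56 mm above the worktop): the pin's axis goes here, its head's underside on this level, tip clear of the plate. Axes as jig.
- short_stop: Fixed steel block at the far end of the plate, 40 mm wide (y), 10 mm high, 20 mm deep: its face to the phone is 20 mm to -x of the origin (middle of its rear lower edge, on the plate's top). Stands 45 mm to one side of the jig's middle line; the side varies (swapped with the long stop). Its gap to the phone is 13 to 20 mm at the start. Axes as jig.
- long_stop: Fixed steel block like the short stop, but 30 mm deep: its face towards the phone is 30 mm to -x of the origin (middle of its rear lower edge, on the plate's top). It stands at 45 mm to the other side. The gap to the phone is 3 to 10 mm at the start, too narrow for the spacer.
- phone: Dark flat phone, lying loose across the plate between jaw and stops, 142 mm long (along the jig's y), 68 mm deep where it is touched (along the jig's x), 8 mm thick, about 0.16 kg. Origin: centre of its underside. Its own x runs along its length (about the jig's +y), its own y points towards the jaw (jig's -x).
- spacer_stem (a point): Loose aluminium spacer, an upside-down T, standing on the worktop right of the jig: foot 10 mm thick (its x) x 36 mm wide (its y) x 14 mm high; from its middle an upright stem 10 (x) x 14 (y) mm reaches 50 mm above the underside. Grip the stem. Point: on the stem's centre line, 36 mm above the underside; z up. Same either way round.
- brush: Black brush lying at the left of the jig, a bystander. Origin: centre of underside.
- tweezers: Black tweezers lying right of the jig near its far end, a bystander. Origin: centre of underside.
- driver: Black screwdriver lying in front at the right, a bystander. Origin: centre of underside.

How it is judged:
By the outcome, as a careful person would: the job done as asked, in the order asked, and still so for the second after the job is handed in, while the arm keeps its last pose, push and grip.
It also fails if it takes over 58 s, if anything falls off the work surface, if the arm or the gripper's body presses on something with over 40 N, if the wrist force passes 120 N, or if a joint passes its speed limit or range.

### The arm

A 7-joint arm with a two-finger parallel gripper is mounted at the origin on a cart in front of the work surface, level with it; the furniture and walls round the work are solid. World frame = base frame: x ahead of the robot, y to its left, z up, the work surface at z = 0. Lengths are in m, angles in rad, forces in N, time in s.
With the tool pointing down it reaches from about 0.4 to 0.875 m from the base axis. Payload 19.3 kg.
Tool frame: the origin (TCP) lies at the centre of the arm's flange, where the gripper is bolted on; the fingertips stand 173 mm ahead of it and the grasp point (between the pads) lies 155 mm ahead of it (robot.hold_point_z is the distance from the TCP to the grasp point, in m); z points along the fingers, y is the direction in which the jaws open and shut (so a half turn about z gives the same grasp; the last joint's range is limited). The gripper opens to 85 mm and grips with 20 to 120 N. Pads are 22 mm wide; open, the fingers measure 114 mm over their backs; the gripper's body (76 mm by 85 mm) begins 54 mm behind the grasp point. The pads swing forward as they close: fully open they stand 13 mm farther back than shut.
Start: joints at [1.266, 0.521, -0.036, 1.599, 0.021, 1.021, -0.113], TCP at [0.145, -0.608, 0.405] pointing down, gripper open.
Joint ranges: [-2.91, 2.91], [-0.3, 2.13], [-1.5, 1.42], [0.17, 2.43], [-1.26, 4.41], [0.16, 1.93], [-2.52, 2.52]. Speed limits (rad/s): [1.89, 1.89, 2.39, 2.39, 3.01, 3.01, 3.01].

### API

Orientations are given as a unit quaternion [w, x, y, z].
In Python, from cell import robot, vision, spotter gives the robot as it stands.
- The arm moves only by the tool move_arm, never from a script. Its argument "plan" is a list of rows, each an object of numbers: "dx", "dy", "dz": the shift along the world's x, y, z in m; "ax", "ay", "az": the turn, a rotation vector about the world's x, y, z in degrees; "gripper": the gripper command: -1 is shut, 1 is fully open, values between are in proportion. A call has 1 to 12 rows; each row is the pose to reach, as a shift and turn from the pose commanded when the call began; what a row does not reach only later rows make up. A row lasts 1/12 s, in which the tool goes at most 41.7 mm and 7.16 degrees, less where a joint would pass 70% of its speed; a pose out of reach is approached as far as the arm can. A call with a gripper value outside its range is refused whole. The fingers move at their own pace and stop on an object; "grip_force" is the grip in N (left out, the last holds). Time passes only in rows, so rows that repeat a pose let the fingers close. It gives the time, the measured TCP pose, the force and the opening at its end, in the units of the state.
- robot.state(): the state, without advancing time (a new reading comes with each control period).
- vision.grab_frame(name): name is "side" or "top"; returns a dict with "color" (480x640x3 uint8, blue, green, red), "fx", "fy", "cx", "cy" (pixels), "rvec" (rotation vector, rad) and "tvec" (3), from world to camera coordinates, as OpenCV has them. Camera axes: x right, y down, z forward; pixel columns grow to the right and rows downward; lengths in m; the calibration is good to about 2 mm. A picture is of the moment at which its call begins. There is no depth.
- robot.close_job(): hands the job in, once; it reports no verdict.
Trained networks look in a picture, given as the dict that the camera call returned (one of the last four; its "shot" number tells which), for a name from the list of things; names that differ only in an ending like _2 or _b are one class to them, and where a whole thing is asked for, a point or a joint stands for the part that bears it (a point fixed in the world has none). Each returns a list of dicts, best first, with "confidence" (0 to 1); they miss things now and then, are a little off and sometimes report something else, mostly with a low value. They report only what shows in the picture. A call takes as long as a camera call.
- spotter.recognise(picture, query): "rect" ([centre column, centre row, width, height] in pixels, round what is visible of it).
- spotter.outline_of(picture, query): "mask" (480x640 bool, what is visible of it) and "rect" ([centre column, centre row, width, height] in pixels, round what is visible of it).
The state is a dict: "time_s": time; "joints": joint angles; "joint_velocities": joint speeds; "joint_torque": joint torques, N m; "tool_pos": TCP position; "tcp_rot": TCP orientation; "force": force on the tool from outside, world axes, zero at the start; "ft_torque": the same for the moment, N m; "grip_width": opening from 0.0 (shut) to 1.0 (fully open).
Only numpy, scipy, OpenCV 4.12 (cv2) and the standard library are available. Lean on these libraries where they do the work, as an engineer would, in place of code of your own. Each camera call takes 0.05 s, during which the arm holds its last target.

## Working session

There is one attempt and no reset: what is moved stays moved. The work goes in short steps, Python scripts to look and compute and a tool call to move; the robot and the scene stay as the last step left them, time stands still between calls to the robot, and variables do not carry over. Pictures are saved under pics/ and viewed, and the job is handed in when it is done.

Besides the shell and the picture viewer there is one more tool, called after "Emit:" by a JSON object that holds its "fn" and its "kwargs", one argument or row to a line. move_arm: Moves the arm, as the interface text tells. Its arguments: {"type":"object","properties":{"plan":{"type":"array","items":{"type":"object","properties":{"dx":{"type":"number"},"dy":{"type":"number"},"dz":{"type":"number"},"ax":{"type":"number"},"ay":{"type":"number"},"az":{"type":"number"},"gripper":{"type":"number"}}}},"grip_force":{"type":"number"}},"required":["plan"]}

```bash
ls; mkdir -p pics; cat > h.py <<'E'
import numpy as np, cv2
from cell import robot, vision, spotter
def P(f):
    R,_=cv2.Rodrigues(np.array(f["rvec"],float)); t=np.array(f["tvec"],float).ravel()
    return R,t
def proj(f,X):
    K=np.array([[f["fx"],0,f["cx"]],[0,f["fy"],f["cy"]],[0,0,1.]])
    return cv2.projectPoints(np.array(X,float).reshape(-1,1,3),np.array(f["rvec"],float),np.array(f["tvec"],float),K,None)[0].reshape(-1,2)
def back(f,u,v,z):
    R,t=P(f); d=R.T@np.array([(u-f["cx"])/f["fx"],(v-f["cy"])/f["fy"],1]); c=-R.T@t
    return c+d*(z-c[2])/d[2]
E
python3 - <<'E'
from h import *
s=robot.state(); print(s["time_s"],s["tool_pos"],s["tcp_rot"],s["grip_width"])
for n in("top","side"):
    f=vision.grab_frame(n); cv2.imwrite(f"pics/a_{n}.png",f["color"]); R,t=P(f); print(n,-R.T@t,f["fx"])
    for q in "jig jaw jaw_post pin_head short_stop long_stop phone spacer_stem brush tweezers driver notch".split():
        try: r=spotter.recognise(f,q); print(q,[(np.round(a["rect"],1).tolist(),round(a["confidence"],2)) for a in r[:2]])
        except Exception as e: print(q,e)
E
```

```text
pics
0.0 [ 0.14536891 -0.60772514  0.4041025 ] [-5.83301822e-04  9.93115969e-01  1.17133771e-01 -1.06634066e-04] 1.0017663279105236
top [0.35311301 0.08358706 1.07786844] 509.57628738143694
jig [([312.0, 239.6, 117.8, 117.2], 0.66)]
jaw [([324.8, 265.5, 24.6, 49.4], 0.87)]
jaw_post [([325.0, 266.2, 25.3, 51.8], 0.75), ([325.6, 218.2, 67.7, 35.3], 0.24)]
pin_head [([325.7, 255.8, 10.0, 14.7], 0.61)]
short_stop []
long_stop [([308.0, 191.4, 20.3, 13.4], 0.56)]
phone [([325.9, 218.1, 68.5, 35.6], 0.9)]
spacer_stem []
brush [([178.1, 268.0, 16.2, 76.4], 0.81), ([440.1, 327.8, 85.3, 5.1], 0.32)]
tweezers [([443.7, 187.9, 61.4, 7.6], 0.51)]
driver [([436.3, 325.8, 76.8, 6.6], 0.72)]
notch [([313.5, 238.1, 115.7, 117.6], 0.8)]
side [0.52151192 0.96781291 0.79139617] 565.1961946545102
jig [([300.6, 272.0, 119.7, 88.8], 0.95)]
jaw [([332.2, 247.9, 46.1, 30.2], 0.56)]
jaw_post [([332.3, 246.7, 54.6, 29.6], 0.87)]
pin_head [([323.5, 245.8, 10.8, 18.9], 0.54)]
short_stop []
long_stop [([252.8, 269.2, 16.4, 14.3], 0.78)]
phone [([280.6, 256.4, 35.1, 44.4], 0.89)]
spacer_stem [([314.4, 187.7, 6.6, 19.8], 0.67)]
brush []
tweezers [([316.0, 187.3, 4.3, 22.5], 0.75)]
driver [([331.6, 246.5, 56.5, 26.6], 0.72)]
notch [([301.3, 269.3, 121.2, 84.4], 0.63)]
```

```bash
python3 - <<'E'
import cv2
a=cv2.imread("pics/a_top.png"); b=cv2.imread("pics/a_side.png")
cv2.imwrite("pics/a_topc.png",cv2.resize(a[165:345,240:440+40],None,fx=3.3,fy=3.3,interpolation=cv2.INTER_CUBIC))
cv2.imwrite("pics/a_sidec.png",cv2.resize(b[165:335,220:400],None,fx=3.5,fy=3.5,interpolation=cv2.INTER_CUBIC))
E
```

```text
(no output)
```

View pics/a_top.png

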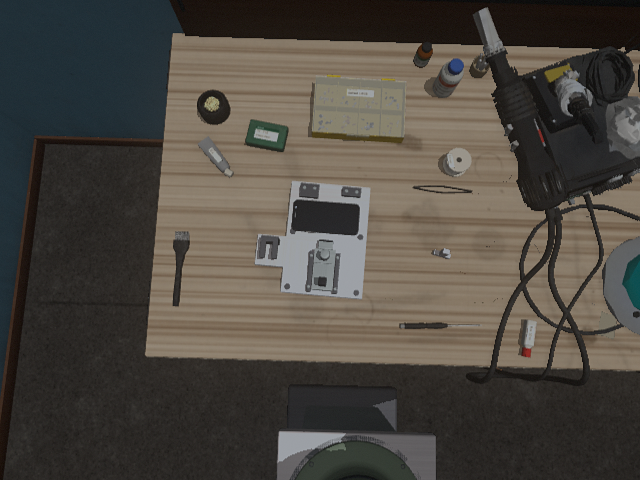

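```bash
sleep 0
```

```text
(no output)
```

View pics/a_topc.png

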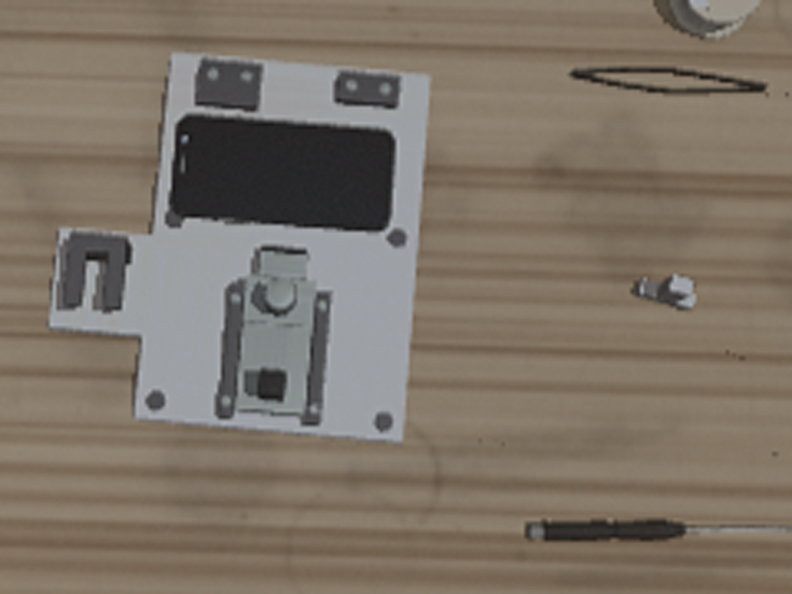

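View pics/a_sidec.png

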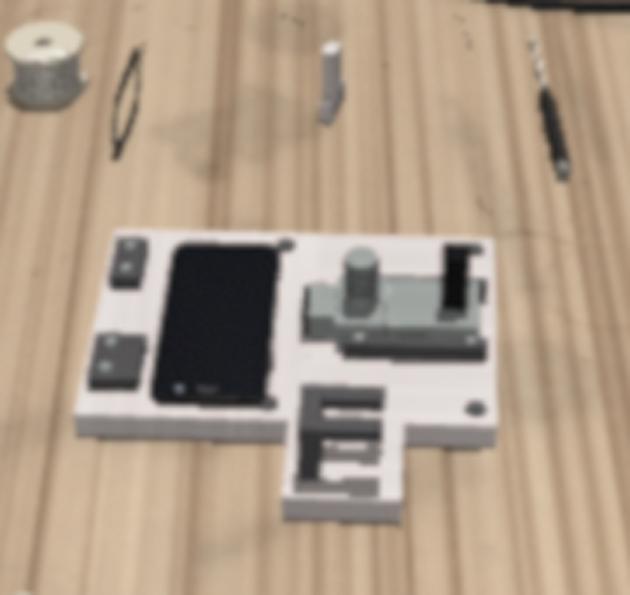

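View pics/a_side.png

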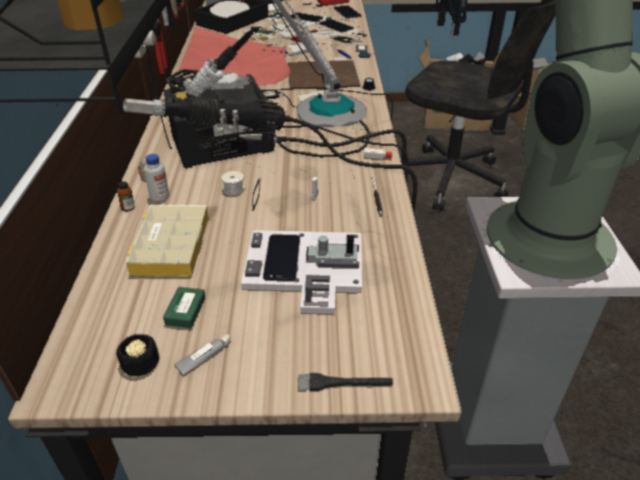

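```bash
cat > fit.py <<'E'
from h import *
from scipy.optimize import least_squares
from scipy.ndimage import map_coordinates
def refine(f,lines,rng=4,n=25):
    """lines: list of (p,q) 3D; returns measured pts & normals via max |gradient| along normal"""
    g=cv2.GaussianBlur(cv2.cvtColor(f["color"],cv2.COLOR_BGR2GRAY).astype(float),(0,0),0.7)
    out=[]
    for p,q in lines:
        L=np.linspace(0.06,0.94,n)[:,None]; X=np.array(p)*(1-L)+np.array(q)*L
        uv=proj(f,X); d=uv[-1]-uv[0]; d/=np.linalg.norm(d); nn=np.array([-d[1],d[0]])
        s=np.arange(-rng,rng+.01,.25)
        pts=uv[:,None,:]+s[None,:,None]*nn
        v=map_coordinates(g,[pts[...,1],pts[...,0]],order=1)
        gr=np.abs(np.gradient(v,axis=1)); k=gr.argmax(1)
        w=gr.max(1)>3
        out.append((X,nn,s[k],w,uv))
    return out
def T(p,X):
    c,s=np.cos(p[2]),np.sin(p[2]); X=np.atleast_2d(X)
    return np.c_[p[0]+c*X[:,0]-s*X[:,1],p[1]+s*X[:,0]+c*X[:,1],X[:,2]]
def fitlines(frames,local_lines,p0,iters=4,rngs=(6,4,3,2)):
    p=np.array(p0,float)
    for it in range(iters):
        ms=[]
        for f,ll in zip(frames,local_lines):
            lines=[(T(p,a)[0],T(p,b)[0]) for a,b in ll]
            for (a,b),(X,nn,s,w,uv) in zip(ll,refine(f,lines,rngs[it])):
                L=np.linspace(.06,.94,len(X))[:,None]
                ms.append((f,np.array(a)*(1-L)+np.array(b)*L,nn,uv+s[:,None]*nn,w))
        def res(q): return np.concatenate([((proj(f,T(q,X))-m)@nn)[w] for f,X,nn,m,w in ms])
        r=least_squares(res,p,loss="soft_l1",f_scale=.4); p=r.x
    R=res(p); k=0; st=[]
    for m in ms:
        n=m[4].sum(); st.append((n,round(float(np.median(R[k:k+n])),2))); k+=n
    return p,st
E
cat > j.py <<'E'
from fit import *
import pickle
ft=vision.grab_frame("top"); fs=vision.grab_frame("side"); pickle.dump((ft,fs),open("f0.pkl","wb"))
c=[back(ft,240+u/3.3,165+v/3.3,.016)[:2] for u,v in((172,52),(430,75),(403,440),(134,415))]
c=np.array(c); print(c.round(4))
yaw=np.arctan2(*( (c[0]-c[3]))[::-1]); 
mid=c.mean(0); p0=[mid[0]+.010*np.cos(yaw),mid[1]+.010*np.sin(yaw),yaw]; print(p0)
z=.016
A=(.11,.085,z);B=(.11,-.085,z);C=(-.13,-.085,z);D=(-.13,.085,z)
top=[(A,B),(B,C),(C,D)]
D2=(-.075,.085,z); A2=(.03,.085,z)
top+=[(D,D2),(A2,A)]
for fr,ll in(([ft],[top]),([fs],[top]),([ft,fs],[top,top])):
    p,st=fitlines(fr,ll,p0); print(p.round(5),np.degrees(p[2]).round(2),st)
np.save("jig.npy",p)
E
python3 j.py
```

```text
[[ 0.6651  0.1511]
 [ 0.6547 -0.0178]
 [ 0.417  -0.0038]
 [ 0.4278  0.1659]]
[np.float64(0.5511108298633968), np.float64(0.07320899904304537), np.float64(-0.0621722495459957)]
[ 0.55151  0.07403 -0.06182] -3.54 [(np.int64(24), -1.06), (np.int64(25), -0.14), (np.int64(25), -0.3), (np.int64(25), -0.02), (np.int64(25), -0.09)]
[ 0.55278  0.0738  -0.06827] -3.91 [(np.int64(24), -1.07), (np.int64(23), -0.16), (np.int64(25), -0.33), (np.int64(25), -0.03), (np.int64(25), -0.14)]
[ 0.55194  0.07411 -0.06241] -3.58 [(np.int64(24), -1.45), (np.int64(25), 0.04), (np.int64(25), -0.07), (np.int64(25), -0.08), (np.int64(25), -0.03), (np.int64(24), -0.8), (np.int64(23), -0.22), (np.int64(25), -0.81), (np.int64(25), 0.19), (np.int64(25), 0.23)]
```

```bash
cat > j2.py <<'E'
from fit import *
import pickle
ft,fs=pickle.load(open("f0.pkl","rb"))
p0=np.load("jig.npy"); z=.016
A=(.11,.022,z);B=(.11,-.022,z);B1=(.11,-.085,z);C=(-.13,-.085,z);D=(-.13,.085,z);A1=(.11,.085,z)
D2=(-.075,.085,z); A2=(.03,.085,z)
top=[(A,B),(B1,C),(C,D),(D,D2),(A2,A1)]
for fr,ll in(([ft],[top]),([fs],[top]),([ft,fs],[top,top])):
    p,st=fitlines(fr,ll,p0,rngs=(4,3,2,2)); print(p.round(5),np.degrees(p[2]).round(2),[s[1] for s in st])
np.save("jig.npy",p)
def ov(f,name,crop,sc):
    im=cv2.resize(f["color"][crop[1]:crop[3],crop[0]:crop[2]],None,fx=sc,fy=sc,interpolation=cv2.INTER_CUBIC)
    def pl(pts,col,closed=True):
        uv=(proj(f,T(p,pts))+.5-np.array(crop[:2]))*sc-.5
        cv2.polylines(im,[np.round(uv).astype(int)],closed,col,1)
    def sq(x0,x1,y0,y1,z): return [(x0,y0,z),(x1,y0,z),(x1,y1,z),(x0,y1,z)]
    pl(sq(-.13,.11,-.085,.085,.016),(0,0,255))
    th=np.linspace(0,6.28,30)
    pl([(-.05+.01*np.cos(a),.01*np.sin(a),.068) for a in th],(0,255,0))
    pl(sq(-.113,-.097,-.008,.008,.074),(255,255,0)); 
    cv2.imwrite(name,im)
ov(ft,"pics/b_top.png",(240,165,400,315),5); ov(fs,"pics/b_side.png",(230,220,380,325),5)
E
python3 j2.py
```

```text
[ 0.55169  0.07403 -0.06196] -3.55 [-0.27, -0.0, -0.22, 0.0, -0.02]
[ 0.5537   0.07497 -0.05698] -3.26 [-0.22, 0.01, -0.25, 0.19, -0.21]
[ 0.55263  0.07407 -0.06226] -3.57 [-0.53, 0.0, 0.28, -0.02, -0.24, 0.47, -0.25, -0.47, 0.23, 0.26]
```

View pics/b_top.png

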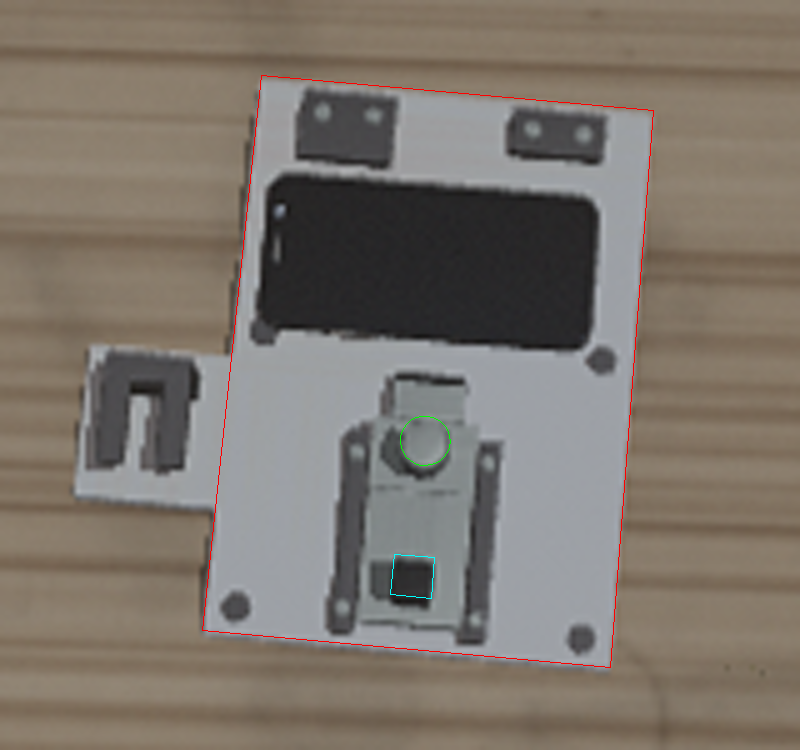

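View pics/b_side.png

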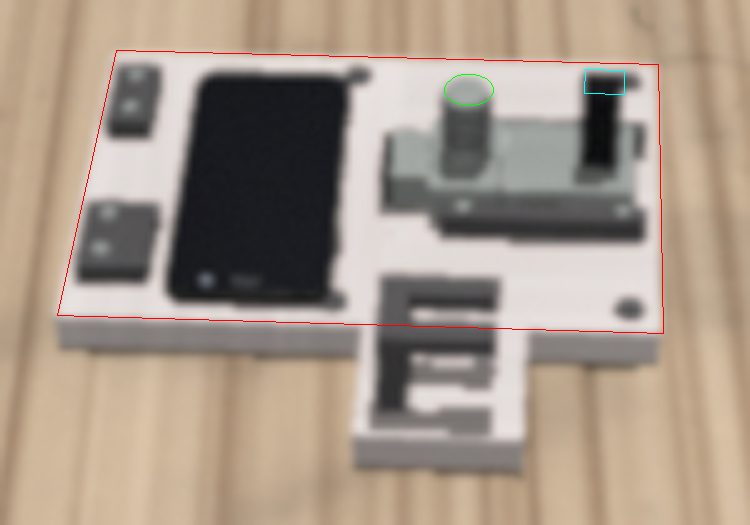

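```bash
cat > n.py <<'E'
from fit import *
import pickle,sys
ft,fs=pickle.load(open("f0.pkl","rb")); p=np.array([.5525,.0740,-.0618])
nx,ny=float(sys.argv[1]),float(sys.argv[2])
def sq(x0,x1,y0,y1,z): return [(x0,y0,z),(x1,y0,z),(x1,y1,z),(x0,y1,z)]
ims=[]
for f,crop,sc in((ft,(252,230,292,270),14),(fs,(300,270,340,310),14)):
    im=cv2.resize(f["color"][crop[1]:crop[3],crop[0]:crop[2]],None,fx=sc,fy=sc,interpolation=cv2.INTER_CUBIC)
    def pl(pts,col,q):
        uv=(proj(f,T(q,pts))+.5-np.array(crop[:2]))*sc-.5
        cv2.polylines(im,[np.round(uv).astype(int)],True,col,1)
    for q in (p,):
        pl(sq(nx-.023,nx+.011,ny-.0065,ny+.0065,.056),(0,0,255),q)
        pl(sq(nx-.023,nx+.011,ny-.0065,ny+.0065,.046),(0,255,0),q)
        pl(sq(nx-.023,nx+.021,ny-.0165,ny+.0165,.056),(255,255,0),q)
    ims.append(cv2.resize(im,(400,400)) if 0 else im)
im=np.hstack(ims); im=cv2.resize(im,(800,400)); cv2.imwrite(sys.argv[3],im)
E
python3 - <<'E'
from fit import *
import pickle
ft,fs=pickle.load(open("f0.pkl","rb")); p=np.array([.5525,.0740,-.0618])
for f,u,v in((ft,240+137/5,165+438/5),(fs,230+452/5,220+316/5)):
    X=back(f,u,v,.056); d=X[:2]-p[:2]; c,s=np.cos(p[2]),np.sin(p[2]); print(c*d[0]+s*d[1],-s*d[0]+c*d[1])
E
python3 n.py -.035 .11 pics/n1.png
```

```text
-0.05849687054931628 0.11535589436213832
-0.04943806816696279 0.12163961939121103
```

View pics/n1.png

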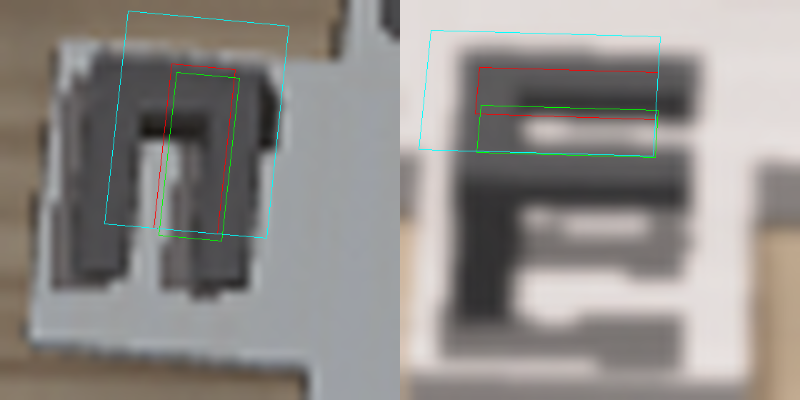

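```bash
python3 n.py -.044 .117 pics/n2.png
```

```text
(no output)
```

View pics/n2.png

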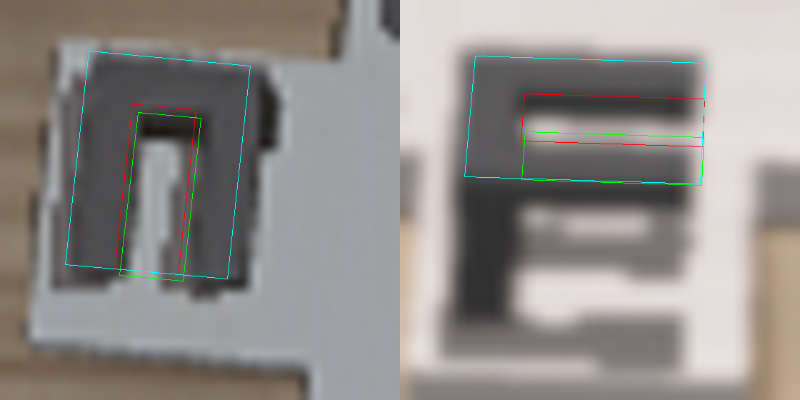

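```bash
cat > sp.py <<'E'
from fit import *
import pickle
ft,fs=pickle.load(open("f0.pkl","rb"))
# rough from top of stem in top image, base in side
for f,u,v in((ft,240+683/3.3,165+284/3.3),(fs,220+331/3.5,165+45/3.5)): print(back(f,u,v,.05).round(4), back(f,u,v,.014).round(4))
ims=[]
for f,crop in((ft,(425,240,460,265)),(fs,(300,172,335,203))):
    im=f["color"][crop[1]:crop[3],crop[0]:crop[2]]; im=cv2.resize(im,None,fx=11,fy=11,interpolation=cv2.INTER_CUBIC); ims.append(im)
h=max(i.shape[0] for i in ims); ims=[cv2.copyMakeBorder(i,0,h-i.shape[0],0,0,cv2.BORDER_CONSTANT) for i in ims]
cv2.imwrite("pics/s1.png",np.hstack(ims))
E
python3 sp.py
```

```text
[ 0.5161 -0.1729  0.05  ] [ 0.5219 -0.1819  0.014 ]
[ 0.5183 -0.1714  0.05  ] [ 0.5181 -0.2267  0.014 ]
```

View pics/s1.png

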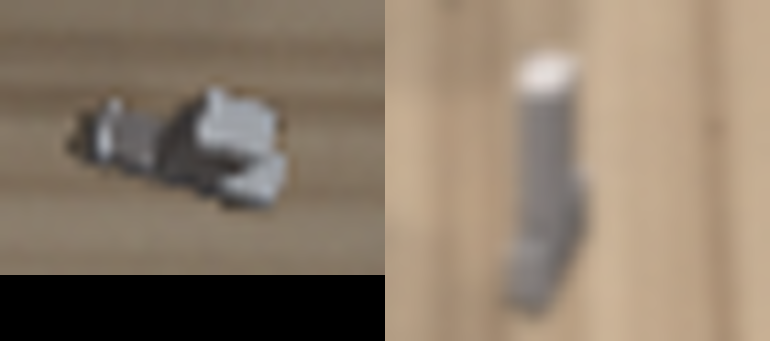

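```bash
cat > sp2.py <<'E'
from fit import *
import pickle
from scipy.optimize import minimize
ft=vision.grab_frame("top"); fs=vision.grab_frame("side")
ms=[]
for f,n in((ft,"t"),(fs,"s")):
    r=spotter.outline_of(f,"spacer_stem"); print(n,[(np.round(a["rect"],1).tolist(),round(a["confidence"],2),int(a["mask"].sum())) for a in r[:3]])
    ms.append(r[0]["mask"] if r else None)
pickle.dump((ft,fs,ms),open("sp.pkl","wb"))
def box(x,y,z0,z1): return np.array([(a,b,c) for a in(-x,x) for b in(-y,y) for c in(z0,z1)])
B=[box(.005,.018,0,.014),box(.005,.007,.014,.05)]
def sil(f,p,S=4):
    r=np.zeros((480*S//1,640*S),np.uint8)[:1]
    return r
def render(f,p,crop,S=6):
    im=np.zeros(((crop[3]-crop[1])*S,(crop[2]-crop[0])*S),np.uint8)
    for b in B:
        uv=(proj(f,T(p,b))+.5-np.array(crop[:2]))*S
        cv2.fillConvexPoly(im,cv2.convexHull(np.round(uv*16).astype(np.int32)),255,shift=4)
    return cv2.resize(im,None,fx=1/S,fy=1/S,interpolation=cv2.INTER_AREA)/255.
crops=[(425,240,460,265),(300,172,335,203)]
# saliency masks of own: difference from median background per column/row
def sal(f,c):
    g=cv2.cvtColor(f["color"],cv2.COLOR_BGR2HSV)[c[1]:c[3],c[0]:c[2],1].astype(float)
    return g
for k,(f,c) in enumerate(zip((ft,fs),crops)):
    g=sal(f,c); b=np.median(g); print("sat bg",b,g.min())
    m=np.clip((b-g)/ (b-np.percentile(g,3)),0,1); m[m<.35]=0; 
    ms[k]=np.clip(m/0.8,0,1)
def cost(p,ks=(0,1)): return sum(((render((ft,fs)[k],p,crops[k])-ms[k])**2).sum() for k in ks)
for ks in((0,1),(0,),(1,)):
    best=min((minimize(cost,[.517,-.172,y],args=(ks,),method="Nelder-Mead",options=dict(initial_simplex=np.array([[.517,-.172,y],[.522,-.172,y],[.517,-.167,y],[.517,-.172,y+.2]]))) for y in(-.5,-.25,0,.2)),key=lambda r:r.fun)
    print(ks,best.x.round(4),np.degrees(best.x[2]).round(1),best.fun)
    if ks==(0,1): P0=best.x
np.save("sp.npy",P0)
ims=[]
for k,(f,c) in enumerate(zip((ft,fs),crops)):
    im=cv2.resize(f["color"][c[1]:c[3],c[0]:c[2]],None,fx=11,fy=11,interpolation=cv2.INTER_CUBIC)
    for b in B:
        uv=(proj(f,T(P0,b))+.5-np.array(c[:2]))*11-.5
        cv2.polylines(im,[cv2.convexHull(np.round(uv).astype(np.int32))],True,(0,0,255),1)
    ims.append(cv2.copyMakeBorder(im,0,341-im.shape[0],0,0,cv2.BORDER_CONSTANT))
cv2.imwrite("pics/s2.png",np.hstack(ims))
E
python3 sp2.py
```

```text
t [([442.8, 252.4, 18.9, 9.7], 0.48, 123)]
s []
sat bg 62.0 3.0
sat bg 67.0 11.0
(0, 1) [ 0.5186 -0.1719 -0.1883] -10.8 35.39361252616515
(0,) [ 0.5169 -0.1715 -0.2567] -14.7 8.600613145585033
(1,) [ 0.52   -0.1718 -0.1781] -10.2 5.568982122260669
```

View pics/s2.png

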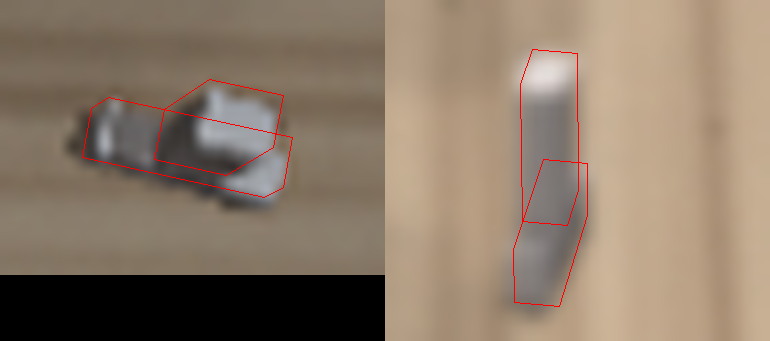

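Emit:
{"fn": "move_arm", "kwargs": {
  "plan": [
    {"dx": 0.02, "dy": 0.04, "dz": 0, "az": -6, "gripper": 0.2},
    {"dx": 0.357, "dy": 0.685, "dz": 0, "az": -17, "gripper": 0.2},
    {"dx": 0.357, "dy": 0.685, "dz": 0, "az": -17, "gripper": 0.2},
    {"dx": 0.357, "dy": 0.685, "dz": 0, "az": -17, "gripper": 0.2},
    {"dx": 0.357, "dy": 0.685, "dz": 0, "az": -17, "gripper": 0.2},
    {"dx": 0.357, "dy": 0.685, "dz": 0, "az": -17, "gripper": 0.2},
    {"dx": 0.357, "dy": 0.685, "dz": 0, "az": -17, "gripper": 0.2},
    {"dx": 0.357, "dy": 0.685, "dz": 0, "az": -17, "gripper": 0.2},
    {"dx": 0.357, "dy": 0.685, "dz": 0, "az": -17, "gripper": 0.2},
    {"dx": 0.357, "dy": 0.685, "dz": 0, "az": -17, "gripper": 0.2},
    {"dx": 0.357, "dy": 0.685, "dz": 0, "az": -17, "gripper": 0.2},
    {"dx": 0.357, "dy": 0.685, "dz": 0, "az": -17, "gripper": 0.2}
  ]
}}

```text
$.plan[0]: bad value
```

```bash
cat > st.py <<'E'
from h import *
from scipy.spatial.transform import Rotation as Ro
def show():
    s=robot.state(); q=np.array(s["tcp_rot"]); R=Ro.from_quat(q[[1,2,3,0]]).as_matrix()
    print("t",round(s["time_s"],2),"pos",np.round(s["tool_pos"],4),"ydir deg",np.degrees(np.arctan2(R[1,1],R[0,1])).round(2),"z",R[:,2].round(4),"F",np.round(s["force"],1),"g",round(s["grip_width"],3))
    return s
if __name__=="__main__": show()
E
python3 st.py
```

```text
t 1.6 pos [ 0.1454 -0.6078  0.4047] ydir deg -76.55 z [ 0.  0. -1.] F [ 0.  -0.6 -0.2] g 0.999
```

Emit:
{"fn": "move_arm", "kwargs": {
  "plan": [
    {"dx": 0.02, "dy": 0.04, "dz": 0.0, "ax": 0.0, "ay": 0.0, "az": -6.0, "gripper": 0.2}
  ]
}}

```text
time_s: 1.68
tool_pos: [0.1605, -0.5741, 0.4041]
tcp_rot: [0.001, 0.998, 0.064, -0.001]
force: [1.3, -0.9, 0.3]
grip_width: 0.887
```

Emit:
{"fn": "move_arm", "kwargs": {
  "plan": [
    {"dx": 0.337, "dy": 0.645, "dz": 0.0, "ax": 0.0, "ay": 0.0, "az": -11.0, "gripper": 0.2},
    {"dx": 0.337, "dy": 0.645, "dz": 0.0, "ax": 0.0, "ay": 0.0, "az": -11.0, "gripper": 0.2},
    {"dx": 0.337, "dy": 0.645, "dz": 0.0, "ax": 0.0, "ay": 0.0, "az": -11.0, "gripper": 0.2},
    {"dx": 0.337, "dy": 0.645, "dz": 0.0, "ax": 0.0, "ay": 0.0, "az": -11.0, "gripper": 0.2},
    {"dx": 0.337, "dy": 0.645, "dz": 0.0, "ax": 0.0, "ay": 0.0, "az": -11.0, "gripper": 0.2},
    {"dx": 0.337, "dy": 0.645, "dz": 0.0, "ax": 0.0, "ay": 0.0, "az": -11.0, "gripper": 0.2},
    {"dx": 0.337, "dy": 0.645, "dz": 0.0, "ax": 0.0, "ay": 0.0, "az": -11.0, "gripper": 0.2},
    {"dx": 0.337, "dy": 0.645, "dz": 0.0, "ax": 0.0, "ay": 0.0, "az": -11.0, "gripper": 0.2},
    {"dx": 0.337, "dy": 0.645, "dz": -0.03, "ax": 0.0, "ay": 0.0, "az": -11.0, "gripper": 0.2},
    {"dx": 0.337, "dy": 0.645, "dz": -0.06, "ax": 0.0, "ay": 0.0, "az": -11.0, "gripper": 0.2},
    {"dx": 0.337, "dy": 0.645, "dz": -0.09, "ax": 0.0, "ay": 0.0, "az": -11.0, "gripper": 0.2},
    {"dx": 0.337, "dy": 0.645, "dz": -0.09, "ax": 0.0, "ay": 0.0, "az": -11.0, "gripper": 0.2}
  ]
}}

```text
time_s: 2.68
tool_pos: [0.3945, -0.1284, 0.3743]
tcp_rot: [0.0, 1.0, -0.031, 0.001]
force: [1.5, -1.5, 0.1]
grip_width: 0.597
```

```bash
python3 st.py; python3 - <<'E'
from fit import *
import pickle
ft,fs=pickle.load(open("f0.pkl","rb")); p=np.array([.5525,.0740,-.0618])
def J(X,p=p): d=X[:2]-p[:2]; c,s=np.cos(p[2]),np.sin(p[2]); return np.round([c*d[0]+s*d[1],-s*d[0]+c*d[1]],4)
Z=lambda u,v:(240+u/5-.4,165+v/5-.4)
for n,u,v,z in(("stop L",507,153,.016),("stop R",603,163,.016),("long L",297,158,.016),("long R",392,167,.016),("ph L",300,177,.024),("ph R",580,197,.024),("ph c",555,195.5,.024)):
    print(n,J(back(ft,*Z(u,v),z),np.array([.5517,.0740,-.0619])))
E
```

```text
t 2.68 pos [ 0.3945 -0.1284  0.3743] ydir deg -93.56 z [ 1.5e-03 -4.0e-04 -1.0e+00] F [ 1.5 -1.5  0.1] g 0.597
stop L [ 0.0861 -0.0238]
stop R [ 0.0855 -0.0652]
long L [0.0756 0.0658]
long R [0.0754 0.0249]
ph L [0.0654 0.0632]
ph R [ 0.0676 -0.0561]
ph c [ 0.0673 -0.0455]
```

Emit:
{"fn": "move_arm", "kwargs": {
  "plan": [
    {"dx": 0.1, "dy": 0.195, "dz": -0.05, "ax": 0.0, "ay": 0.0, "az": 0.0, "gripper": 0.2},
    {"dx": 0.1, "dy": 0.195, "dz": -0.05, "ax": 0.0, "ay": 0.0, "az": 0.0, "gripper": 0.2},
    {"dx": 0.1, "dy": 0.195, "dz": -0.05, "ax": 0.0, "ay": 0.0, "az": 0.0, "gripper": 0.2},
    {"dx": 0.1, "dy": 0.195, "dz": -0.05, "ax": 0.0, "ay": 0.0, "az": 0.0, "gripper": 0.2},
    {"dx": 0.1, "dy": 0.195, "dz": -0.05, "ax": 0.0, "ay": 0.0, "az": 0.0, "gripper": 0.2},
    {"dx": 0.1, "dy": 0.195, "dz": -0.05, "ax": 0.0, "ay": 0.0, "az": 0.0, "gripper": 0.2},
    {"dx": 0.1, "dy": 0.195, "dz": -0.05, "ax": 0.0, "ay": 0.0, "az": 0.0, "gripper": 0.2},
    {"dx": 0.1, "dy": 0.195, "dz": -0.05, "ax": 0.0, "ay": 0.0, "az": 0.0, "gripper": 0.2},
    {"dx": 0.1, "dy": 0.195, "dz": -0.05, "ax": 0.0, "ay": 0.0, "az": 0.0, "gripper": 0.2}
  ]
}}

```text
time_s: 3.43
tool_pos: [0.4938, 0.0639, 0.3242]
tcp_rot: [0.0, 1.0, -0.031, -0.0]
force: [0.1, 0.0, 0.3]
grip_width: 0.597
```

```bash
python3 st.py
```

```text
t 3.43 pos [0.4938 0.0639 0.3242] ydir deg -93.58 z [-2.e-04 -5.e-04 -1.e+00] F [0.1 0.  0.3] g 0.597
```

Emit:
{"fn": "move_arm", "kwargs": {
  "plan": [
    {"dx": 0.0088, "dy": 0.0132, "dz": -0.01, "ax": 0.0, "ay": 0.0, "az": 0.0, "gripper": 0.2},
    {"dx": 0.0088, "dy": 0.0132, "dz": -0.04, "ax": 0.0, "ay": 0.0, "az": 0.0, "gripper": 0.2},
    {"dx": 0.0088, "dy": 0.0132, "dz": -0.07, "ax": 0.0, "ay": 0.0, "az": 0.0, "gripper": 0.2},
    {"dx": 0.0088, "dy": 0.0132, "dz": -0.07, "ax": 0.0, "ay": 0.0, "az": 0.0, "gripper": 0.2},
    {"dx": 0.0088, "dy": 0.0132, "dz": -0.07, "ax": 0.0, "ay": 0.0, "az": 0.0, "gripper": 0.2}
  ]
}}

```text
time_s: 3.85
tool_pos: [0.5025, 0.0769, 0.2541]
tcp_rot: [0.0, 0.999, -0.032, -0.001]
force: [0.0, -0.5, 0.3]
grip_width: 0.6
```

```bash
python3 st.py; python3 - <<'E'
from h import *
ims=[]
for n,c in(("top",(270,215,380,305)),("side",(290,180,400,270))):
    f=vision.grab_frame(n); ims.append(cv2.resize(f["color"][c[1]:c[3],c[0]:c[2]],(400,327),interpolation=cv2.INTER_CUBIC))
cv2.imwrite("pics/c1.png",np.hstack(ims))
E
```

```text
t 3.85 pos [0.5025 0.0769 0.2541] ydir deg -93.62 z [-2.1e-03 -8.0e-04 -1.0e+00] F [ 0.  -0.5  0.3] g 0.6
```

View pics/c1.png

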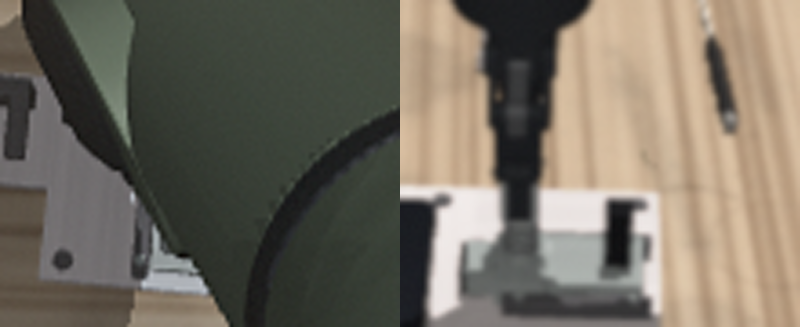

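Emit:
{"fn": "move_arm", "kwargs": {
  "plan": [
    {"dx": 0.0, "dy": 0.0, "dz": -0.03, "ax": 0.0, "ay": 0.0, "az": 0.0, "gripper": 0.2},
    {"dx": 0.0, "dy": 0.0, "dz": -0.043, "ax": 0.0, "ay": 0.0, "az": 0.0, "gripper": 0.0},
    {"dx": 0.0, "dy": 0.0, "dz": -0.043, "ax": 0.0, "ay": 0.0, "az": 0.0, "gripper": -0.4},
    {"dx": 0.0, "dy": 0.0, "dz": -0.043, "ax": 0.0, "ay": 0.0, "az": 0.0, "gripper": -1.0},
    {"dx": 0.0, "dy": 0.0, "dz": -0.043, "ax": 0.0, "ay": 0.0, "az": 0.0, "gripper": -1.0},
    {"dx": 0.0, "dy": 0.0, "dz": -0.043, "ax": 0.0, "ay": 0.0, "az": 0.0, "gripper": -1.0},
    {"dx": 0.0, "dy": 0.0, "dz": -0.043, "ax": 0.0, "ay": 0.0, "az": 0.0, "gripper": -1.0}
  ],
  "grip_force": 40
}}

```text
time_s: 4.53
tool_pos: [0.5032, 0.0775, 0.2124]
tcp_rot: [0.0, 1.0, -0.031, 0.001]
force: [-2.3, -4.2, 11.2]
grip_width: 0.219
```

```bash
python3 st.py
```

```text
t 4.53 pos [0.5032 0.0775 0.2124] ydir deg -93.58 z [ 1.5e-03 -2.0e-04 -1.0e+00] F [-2.3 -4.2 11.2] g 0.219
```

Emit:
{"fn": "move_arm", "kwargs": {
  "plan": [
    {"dx": 0.0, "dy": 0.0, "dz": 0.01, "ax": 0.0, "ay": 0.0, "az": 0.0, "gripper": -1.0},
    {"dx": 0.0, "dy": 0.0, "dz": 0.025, "ax": 0.0, "ay": 0.0, "az": 0.0, "gripper": -1.0},
    {"dx": 0.0, "dy": 0.0, "dz": 0.045, "ax": 0.0, "ay": 0.0, "az": 0.0, "gripper": -1.0},
    {"dx": 0.0, "dy": 0.0, "dz": 0.068, "ax": 0.0, "ay": 0.0, "az": 0.0, "gripper": -1.0},
    {"dx": 0.0, "dy": 0.0, "dz": 0.068, "ax": 0.0, "ay": 0.0, "az": 0.0, "gripper": -1.0},
    {"dx": 0.0, "dy": 0.0, "dz": 0.068, "ax": 0.0, "ay": 0.0, "az": 0.0, "gripper": -1.0}
  ]
}}

```text
time_s: 5.03
tool_pos: [0.5032, 0.0781, 0.281]
tcp_rot: [-0.001, 1.0, -0.031, 0.002]
force: [0.0, 0.3, -0.7]
grip_width: 0.218
```

```bash
python3 st.py; python3 - <<'E'
from h import *
ims=[]
for n,c in(("top",(240,215,350,305)),("side",(290,200,400,290))):
    f=vision.grab_frame(n); ims.append(cv2.resize(f["color"][c[1]:c[3],c[0]:c[2]],(400,327),interpolation=cv2.INTER_CUBIC))
cv2.imwrite("pics/c2.png",np.hstack(ims))
E
```

```text
t 5.03 pos [0.5032 0.0781 0.281 ] ydir deg -93.55 z [ 0.0033  0.001  -1.    ] F [ 0.   0.3 -0.7] g 0.218
```

View pics/c2.png

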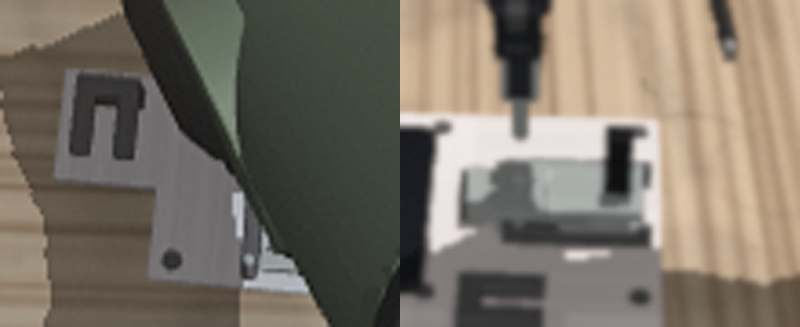

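```bash
cat > n3.py <<'E'
from fit import *
import pickle
ft=vision.grab_frame("top"); fs=vision.grab_frame("side"); pickle.dump((ft,fs),open("f1.pkl","wb"))
c=(255,232,285,262); im=cv2.resize(ft["color"][c[1]:c[3],c[0]:c[2]],(600,600),interpolation=cv2.INTER_CUBIC)
pj=np.array([.5517,.0740,-.0619])
def sq(x0,x1,y0,y1,z): return [(x0,y0,z),(x1,y0,z),(x1,y1,z),(x0,y1,z)]
for nx,ny,col in((-.044,.116,(0,0,255)),):
  for z,cc in((.056,(0,0,255)),(.046,(0,255,0))):
    uv=(proj(ft,T(pj,sq(nx-.023,nx+.011,ny-.0065,ny+.0065,z)))+.5-np.array(c[:2]))*20-.5
    cv2.polylines(im,[np.round(uv).astype(int)],True,cc,1)
cv2.imwrite("pics/n3.png",im)
g=cv2.cvtColor(ft["color"],cv2.COLOR_BGR2GRAY); 
for v in range(244,256,2): print(v,g[v,258:284])
E
python3 n3.py
```

```text
244 [115 114  63  52  56  54  53  53  87 104 103  83  85  83  43  53  54  54
  53  51  33  58 116 113 112 111]
246 [115 116  52  52  54  55  53  48 110 113 113 112 112 111  53  51  52  53
  52  52 110 114 113 112 110 111]
248 [114  89  50  55  55  54  52  56 115 113 113 112 112  91  48  52  54  53
  51  47 116 113 112 112 110 109]
250 [114  83  53  54  54  52  51  56 115 113 114 113 112  91  49  52  54  53
  53  57 115 112 112 111 110 108]
252 [114  60  52  55  54  52  51  75 116 112 114 113 111  59  53  53  55  51
  50  72 115 112 113 112 111 109]
254 [116  53  51  55  55  52  50  93 114 113 113 114 110  60  51  53  52  51
  51  94 114 112 111 111 110 110]
```

View pics/n3.png

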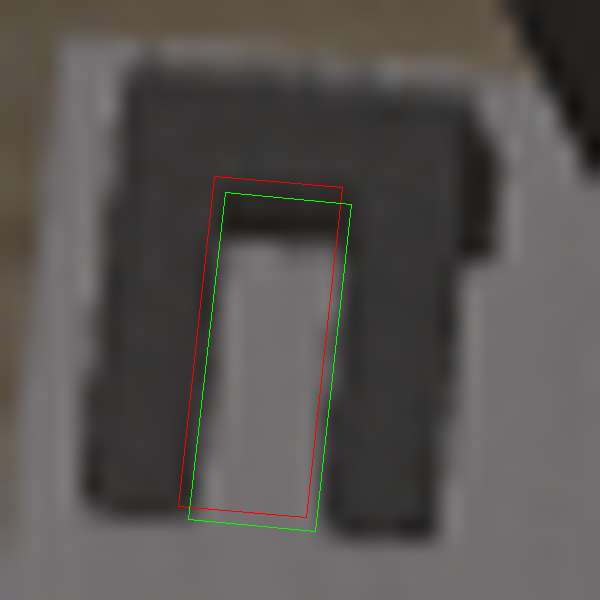

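Emit:
{"fn": "move_arm", "kwargs": {
  "plan": [
    {"dx": 0.003, "dy": 0.035, "dz": 0.0, "ax": 0.0, "ay": 0.0, "az": 0.0, "gripper": -1.0},
    {"dx": 0.008, "dy": 0.075, "dz": 0.0, "ax": 0.0, "ay": 0.0, "az": 0.0, "gripper": -1.0},
    {"dx": 0.012, "dy": 0.105, "dz": 0.0, "ax": 0.0, "ay": 0.0, "az": 0.0, "gripper": -1.0},
    {"dx": 0.012, "dy": 0.114, "dz": 0.0, "ax": 0.0, "ay": 0.0, "az": 0.0, "gripper": -1.0},
    {"dx": 0.012, "dy": 0.114, "dz": 0.0, "ax": 0.0, "ay": 0.0, "az": 0.0, "gripper": -1.0},
    {"dx": 0.012, "dy": 0.114, "dz": 0.0, "ax": 0.0, "ay": 0.0, "az": 0.0, "gripper": -1.0}
  ]
}}

```text
time_s: 5.73
tool_pos: [0.5145, 0.1918, 0.2784]
tcp_rot: [0.0, 1.0, -0.031, -0.001]
force: [0.2, 0.0, -0.2]
grip_width: 0.216
```

```bash
python3 st.py; cat > n4.py <<'E'
from fit import *
import sys
f=vision.grab_frame("side"); c=(290,245,350,305); im=cv2.resize(f["color"][c[1]:c[3],c[0]:c[2]],(600,600),interpolation=cv2.INTER_CUBIC)
g=vision.grab_frame("top"); c2=(250,215,290,275); im2=cv2.resize(g["color"][c2[1]:c2[3],c2[0]:c2[2]],(400,600),interpolation=cv2.INTER_CUBIC)
cv2.imwrite(sys.argv[1],cv2.resize(np.hstack([im,im2]),(800,480)))
E
python3 n4.py pics/n4.png
```

```text
t 5.73 pos [0.5145 0.1918 0.2784] ydir deg -93.5 z [-1.3e-03 -8.0e-04 -1.0e+00] F [ 0.2  0.  -0.2] g 0.216
```

View pics/n4.png

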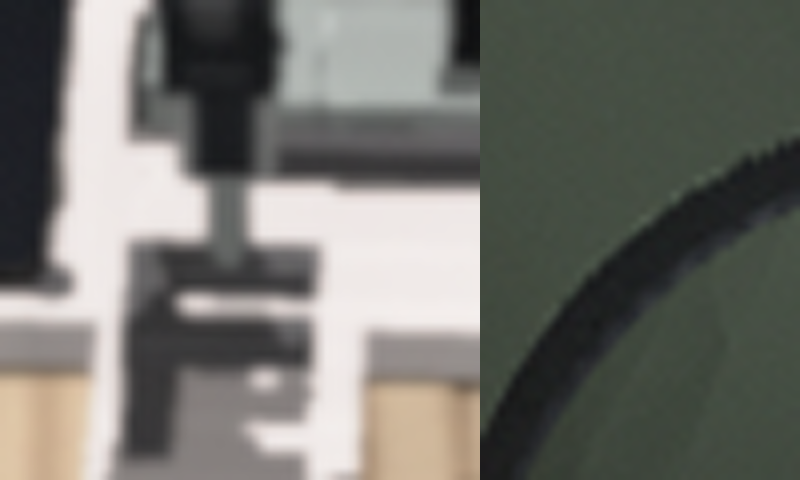

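Emit:
{"fn": "move_arm", "kwargs": {
  "plan": [
    {"dx": 0.001, "dy": 0.0, "dz": -0.01, "ax": 0.0, "ay": 0.0, "az": 0.0, "gripper": -1.0},
    {"dx": 0.001, "dy": 0.0, "dz": -0.02, "ax": 0.0, "ay": 0.0, "az": 0.0, "gripper": -1.0},
    {"dx": 0.001, "dy": 0.0, "dz": -0.022, "ax": 0.0, "ay": 0.0, "az": 0.0, "gripper": -1.0},
    {"dx": 0.001, "dy": 0.0, "dz": -0.022, "ax": 0.0, "ay": 0.0, "az": 0.0, "gripper": -1.0}
  ]
}}

```text
time_s: 6.17
tool_pos: [0.5156, 0.1913, 0.2559]
tcp_rot: [0.0, 1.0, -0.031, -0.001]
force: [-0.7, -0.3, -0.2]
grip_width: 0.218
```

```bash
python3 st.py;python3 n4.py pics/n5.png
```

```text
t 6.17 pos [0.5156 0.1913 0.2559] ydir deg -93.57 z [-1.9e-03 -8.0e-04 -1.0e+00] F [-0.7 -0.3 -0.2] g 0.218
```

View pics/n5.png

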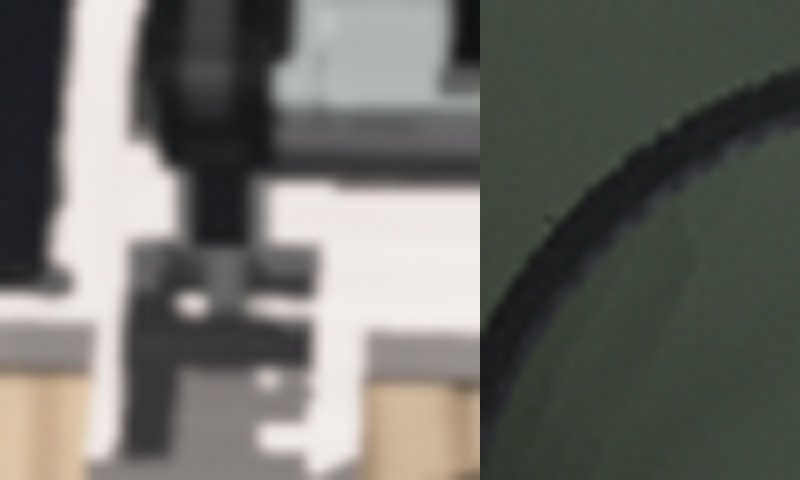

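Emit:
{"fn": "move_arm", "kwargs": {
  "plan": [
    {"dx": 0.0, "dy": 0.0, "dz": -0.01, "ax": 0.0, "ay": 0.0, "az": 0.0, "gripper": -1.0},
    {"dx": 0.0, "dy": 0.0, "dz": -0.018, "ax": 0.0, "ay": 0.0, "az": 0.0, "gripper": -1.0},
    {"dx": 0.0, "dy": 0.0, "dz": -0.0205, "ax": 0.0, "ay": 0.0, "az": 0.0, "gripper": -1.0},
    {"dx": 0.0, "dy": 0.0, "dz": -0.0205, "ax": 0.0, "ay": 0.0, "az": 0.0, "gripper": -1.0}
  ]
}}

```text
time_s: 6.6
tool_pos: [0.5155, 0.1918, 0.2356]
tcp_rot: [0.0, 1.0, -0.031, -0.001]
force: [-0.3, -0.2, -0.2]
grip_width: 0.218
```

```bash
python3 st.py
```

```text
t 6.6 pos [0.5155 0.1918 0.2356] ydir deg -93.54 z [-1.4e-03 -6.0e-04 -1.0e+00] F [-0.3 -0.2 -0.2] g 0.218
```

Emit:
{"fn": "move_arm", "kwargs": {
  "plan": [
    {"dx": 0.0, "dy": 0.0, "dz": -0.001, "ax": 0.0, "ay": 0.0, "az": 0.0, "gripper": -1.0},
    {"dx": 0.0, "dy": 0.0, "dz": -0.002, "ax": 0.0, "ay": 0.0, "az": 0.0, "gripper": -1.0},
    {"dx": 0.0, "dy": 0.0, "dz": -0.002, "ax": 0.0, "ay": 0.0, "az": 0.0, "gripper": -1.0}
  ]
}}

```text
time_s: 6.85
tool_pos: [0.5159, 0.1919, 0.2347]
tcp_rot: [-0.0, 1.0, -0.031, 0.0]
force: [0.4, -0.2, -1.1]
grip_width: 0.216
```

```bash
python3 st.py;python3 n4.py pics/n6.png
```

```text
t 6.85 pos [0.5159 0.1919 0.2347] ydir deg -93.55 z [ 1.e-04  1.e-04 -1.e+00] F [ 0.4 -0.2 -1.1] g 0.216
```

View pics/n6.png

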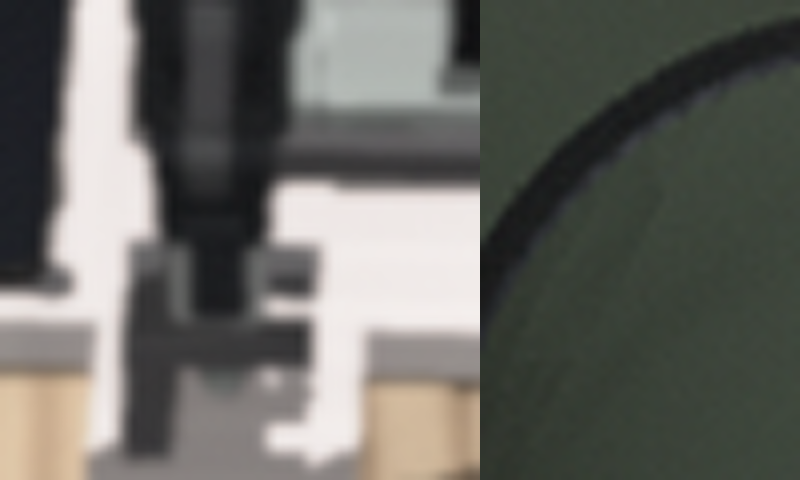

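Emit:
{"fn": "move_arm", "kwargs": {
  "plan": [
    {"dx": 0.0, "dy": 0.0, "dz": -0.001, "ax": 0.0, "ay": 0.0, "az": 0.0, "gripper": -1.0},
    {"dx": 0.0, "dy": 0.0, "dz": -0.0015, "ax": 0.0, "ay": 0.0, "az": 0.0, "gripper": -1.0},
    {"dx": 0.0, "dy": 0.0, "dz": -0.0015, "ax": 0.0, "ay": 0.0, "az": 0.0, "gripper": -1.0}
  ]
}}

```text
time_s: 7.2
tool_pos: [0.516, 0.1919, 0.234]
tcp_rot: [-0.0, 1.0, -0.031, 0.0]
force: [-4.2, -2.2, 17.2]
grip_width: 0.217
```

```bash
python3 st.py
```

```text
t 7.2 pos [0.516  0.1919 0.234 ] ydir deg -93.56 z [ 1.e-03  2.e-04 -1.e+00] F [-4.2 -2.2 17.2] g 0.217
```

Seated (17 N up). Open and rise.

Emit:
{"fn": "move_arm", "kwargs": {
  "plan": [
    {"dx": 0.0, "dy": 0.0, "dz": 0.0005, "ax": 0.0, "ay": 0.0, "az": 0.0, "gripper": -0.4},
    {"dx": 0.0, "dy": 0.0, "dz": 0.0005, "ax": 0.0, "ay": 0.0, "az": 0.0, "gripper": -0.2},
    {"dx": 0.0, "dy": 0.0, "dz": 0.001, "ax": 0.0, "ay": 0.0, "az": 0.0, "gripper": 0.0},
    {"dx": 0.0, "dy": 0.0, "dz": 0.015, "ax": 0.0, "ay": 0.0, "az": 0.0, "gripper": 0.0},
    {"dx": 0.0, "dy": 0.0, "dz": 0.045, "ax": 0.0, "ay": 0.0, "az": 0.0, "gripper": 0.0},
    {"dx": 0.0, "dy": 0.0, "dz": 0.08, "ax": 0.0, "ay": 0.0, "az": 0.0, "gripper": 0.0},
    {"dx": 0.0, "dy": 0.0, "dz": 0.1, "ax": 0.0, "ay": 0.0, "az": 0.0, "gripper": 0.0}
  ]
}}

```text
time_s: 7.78
tool_pos: [0.5161, 0.1921, 0.336]
tcp_rot: [-0.001, 1.0, -0.031, 0.001]
force: [0.2, -0.4, 0.3]
grip_width: 0.503
```

```bash
python3 st.py;python3 n4.py pics/n7.png
```

```text
t 7.78 pos [0.5161 0.1921 0.336 ] ydir deg -93.54 z [ 0.0019  0.001  -1.    ] F [ 0.2 -0.4  0.3] g 0.503
```

View pics/n7.png

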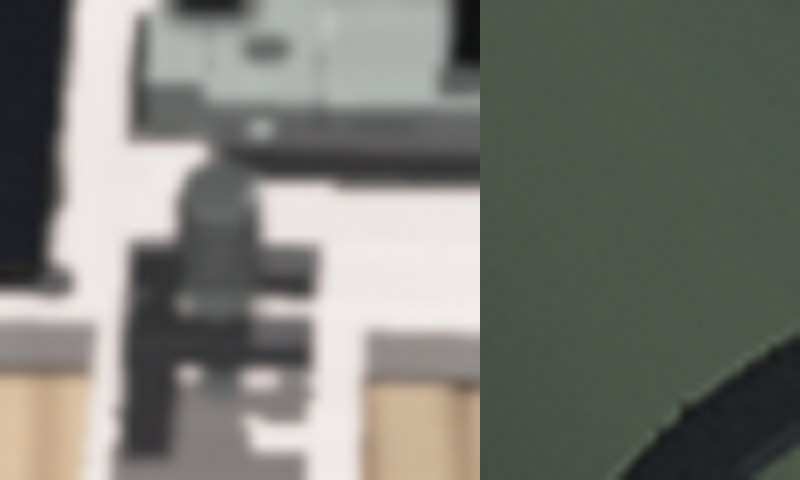

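Emit:
{"fn": "move_arm", "kwargs": {
  "plan": [
    {"dx": 0.0025, "dy": -0.364, "dz": 0.0, "ax": 0.0, "ay": 0.0, "az": 80.0, "gripper": 0.0},
    {"dx": 0.0025, "dy": -0.364, "dz": 0.0, "ax": 0.0, "ay": 0.0, "az": 80.0, "gripper": 0.0},
    {"dx": 0.0025, "dy": -0.364, "dz": 0.0, "ax": 0.0, "ay": 0.0, "az": 80.0, "gripper": 0.0},
    {"dx": 0.0025, "dy": -0.364, "dz": 0.0, "ax": 0.0, "ay": 0.0, "az": 80.0, "gripper": 0.0},
    {"dx": 0.0025, "dy": -0.364, "dz": 0.0, "ax": 0.0, "ay": 0.0, "az": 80.0, "gripper": 0.0},
    {"dx": 0.0025, "dy": -0.364, "dz": 0.0, "ax": 0.0, "ay": 0.0, "az": 80.0, "gripper": 0.0},
    {"dx": 0.0025, "dy": -0.364, "dz": 0.0, "ax": 0.0, "ay": 0.0, "az": 80.0, "gripper": 0.0},
    {"dx": 0.0025, "dy": -0.364, "dz": 0.0, "ax": 0.0, "ay": 0.0, "az": 80.0, "gripper": 0.0},
    {"dx": 0.0025, "dy": -0.364, "dz": 0.0, "ax": 0.0, "ay": 0.0, "az": 80.0, "gripper": 0.0},
    {"dx": 0.0025, "dy": -0.364, "dz": -0.03, "ax": 0.0, "ay": 0.0, "az": 80.0, "gripper": 0.0},
    {"dx": 0.0025, "dy": -0.364, "dz": -0.06, "ax": 0.0, "ay": 0.0, "az": 80.0, "gripper": 0.0},
    {"dx": 0.0025, "dy": -0.364, "dz": -0.06, "ax": 0.0, "ay": 0.0, "az": 80.0, "gripper": 0.0}
  ]
}}

```text
time_s: 8.88
tool_pos: [0.5165, -0.1732, 0.268]
tcp_rot: [-0.003, 0.784, 0.621, -0.002]
force: [-0.9, 0.7, -0.2]
grip_width: 0.503
```

```bash
python3 st.py
```

```text
t 8.88 pos [ 0.5165 -0.1732  0.268 ] ydir deg -13.28 z [-0.006   0.0024 -1.    ] F [-0.9  0.7 -0.2] g 0.503
```

Emit:
{"fn": "move_arm", "kwargs": {
  "plan": [
    {"dx": 0.0, "dy": 0.0, "dz": -0.01, "ax": 0.0, "ay": 0.0, "az": 0.0, "gripper": 0.0},
    {"dx": 0.0, "dy": 0.0, "dz": -0.01, "ax": 0.0, "ay": 0.0, "az": 0.0, "gripper": 0.0}
  ]
}}

```text
time_s: 9.05
tool_pos: [0.5179, -0.1721, 0.2613]
tcp_rot: [-0.001, 0.787, 0.618, -0.0]
force: [-0.9, 0.4, -0.4]
grip_width: 0.499
```

```bash
python3 st.py; cat > sv.py <<'E'
from h import *
import sys
n,x0,y0,x1,y1,o=sys.argv[1],*map(int,sys.argv[2:6]),sys.argv[6]
f=vision.grab_frame(n); s=min(800/(x1-x0),600/(y1-y0)); cv2.imwrite(o,cv2.resize(f["color"][y0:y1,x0:x1],None,fx=s,fy=s,interpolation=cv2.INTER_CUBIC))
E
python3 sv.py side 285 150 345 205 pics/d1.png
```

```text
t 9.05 pos [ 0.5179 -0.1721  0.2613] ydir deg -13.73 z [-0.0019  0.0012 -1.    ] F [-0.9  0.4 -0.4] g 0.499
```

View pics/d1.png

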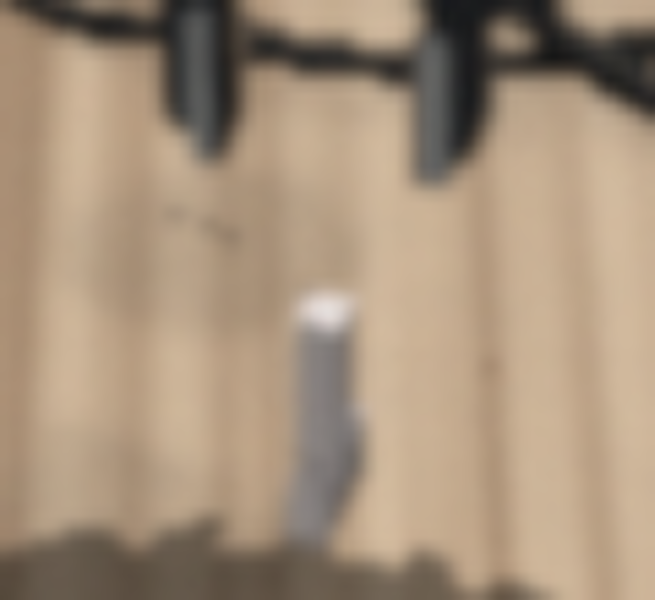

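Emit:
{"fn": "move_arm", "kwargs": {
  "plan": [
    {"dx": 0.0005, "dy": 0.0, "dz": -0.035, "ax": 0.0, "ay": 0.0, "az": 0.0, "gripper": 0.0},
    {"dx": 0.0005, "dy": 0.0, "dz": -0.06, "ax": 0.0, "ay": 0.0, "az": 0.0, "gripper": 0.0},
    {"dx": 0.0005, "dy": 0.0, "dz": -0.069, "ax": 0.0, "ay": 0.0, "az": 0.0, "gripper": 0.0},
    {"dx": 0.0005, "dy": 0.0, "dz": -0.069, "ax": 0.0, "ay": 0.0, "az": 0.0, "gripper": 0.0}
  ]
}}

```text
time_s: 9.43
tool_pos: [0.5186, -0.1716, 0.1931]
tcp_rot: [-0.001, 0.786, 0.618, -0.001]
force: [-0.3, 0.2, 0.2]
grip_width: 0.501
```

```bash
python3 st.py
```

```text
t 9.43 pos [ 0.5186 -0.1716  0.1931] ydir deg -13.61 z [-2.1e-03  5.0e-04 -1.0e+00] F [-0.3  0.2  0.2] g 0.501
```

Emit:
{"fn": "move_arm", "kwargs": {
  "plan": [
    {"dx": 0.0, "dy": 0.0, "dz": 0.0, "ax": 0.0, "ay": 0.0, "az": 0.0, "gripper": -0.3},
    {"dx": 0.0, "dy": 0.0, "dz": 0.0, "ax": 0.0, "ay": 0.0, "az": 0.0, "gripper": -0.6},
    {"dx": 0.0, "dy": 0.0, "dz": 0.0, "ax": 0.0, "ay": 0.0, "az": 0.0, "gripper": -0.8},
    {"dx": 0.0, "dy": 0.0, "dz": 0.0, "ax": 0.0, "ay": 0.0, "az": 0.0, "gripper": -1.0},
    {"dx": 0.0, "dy": 0.0, "dz": 0.0, "ax": 0.0, "ay": 0.0, "az": 0.0, "gripper": -1.0},
    {"dx": 0.0, "dy": 0.0, "dz": 0.0, "ax": 0.0, "ay": 0.0, "az": 0.0, "gripper": -1.0},
    {"dx": 0.0, "dy": 0.0, "dz": 0.0, "ax": 0.0, "ay": 0.0, "az": 0.0, "gripper": -1.0}
  ],
  "grip_force": 30
}}

```text
time_s: 10.02
tool_pos: [0.5194, -0.1722, 0.1956]
tcp_rot: [0.001, 0.786, 0.619, 0.001]
force: [-0.3, 1.0, 9.2]
grip_width: 0.114
```

```bash
python3 st.py; python3 sv.py side 285 150 345 205 pics/d2.png
```

```text
t 10.02 pos [ 0.5194 -0.1722  0.1956] ydir deg -13.57 z [ 2.1e-03 -7.0e-04 -1.0e+00] F [-0.3  1.   9.2] g 0.114
```

View pics/d2.png

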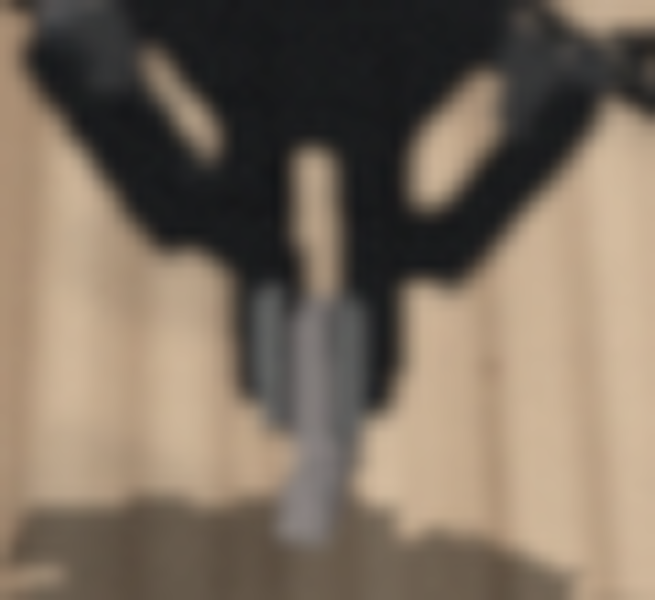

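Emit:
{"fn": "move_arm", "kwargs": {
  "plan": [
    {"dx": 0.0, "dy": 0.0, "dz": 0.03, "ax": 0.0, "ay": 0.0, "az": 0.0, "gripper": -1.0},
    {"dx": 0.0, "dy": 0.0, "dz": 0.065, "ax": 0.0, "ay": 0.0, "az": 0.0, "gripper": -1.0},
    {"dx": 0.02, "dy": 0.035, "dz": 0.075, "ax": 0.0, "ay": 0.0, "az": 4.0, "gripper": -1.0},
    {"dx": 0.04, "dy": 0.07, "dz": 0.075, "ax": 0.0, "ay": 0.0, "az": 10.0, "gripper": -1.0},
    {"dx": 0.06, "dy": 0.105, "dz": 0.075, "ax": 0.0, "ay": 0.0, "az": 10.0, "gripper": -1.0},
    {"dx": 0.08, "dy": 0.14, "dz": 0.075, "ax": 0.0, "ay": 0.0, "az": 10.0, "gripper": -1.0},
    {"dx": 0.1, "dy": 0.175, "dz": 0.075, "ax": 0.0, "ay": 0.0, "az": 10.0, "gripper": -1.0},
    {"dx": 0.1065, "dy": 0.1966, "dz": 0.075, "ax": 0.0, "ay": 0.0, "az": 10.0, "gripper": -1.0},
    {"dx": 0.1065, "dy": 0.1966, "dz": 0.075, "ax": 0.0, "ay": 0.0, "az": 10.0, "gripper": -1.0},
    {"dx": 0.1065, "dy": 0.1966, "dz": 0.06, "ax": 0.0, "ay": 0.0, "az": 10.0, "gripper": -1.0},
    {"dx": 0.1065, "dy": 0.1966, "dz": 0.06, "ax": 0.0, "ay": 0.0, "az": 10.0, "gripper": -1.0}
  ]
}}

```text
time_s: 10.98
tool_pos: [0.6247, 0.0239, 0.2524]
tcp_rot: [-0.0, 0.729, 0.685, -0.001]
force: [-0.8, -1.3, -1.5]
grip_width: 0.108
```

```bash
python3 st.py; python3 sv.py side 225 190 305 250 pics/d3.png; python3 sv.py top 280 170 380 245 pics/d3t.png
```

```text
t 10.98 pos [0.6247 0.0239 0.2524] ydir deg -3.56 z [-1.9e-03 -8.0e-04 -1.0e+00] F [-0.8 -1.3 -1.5] g 0.108
```

View pics/d3.png

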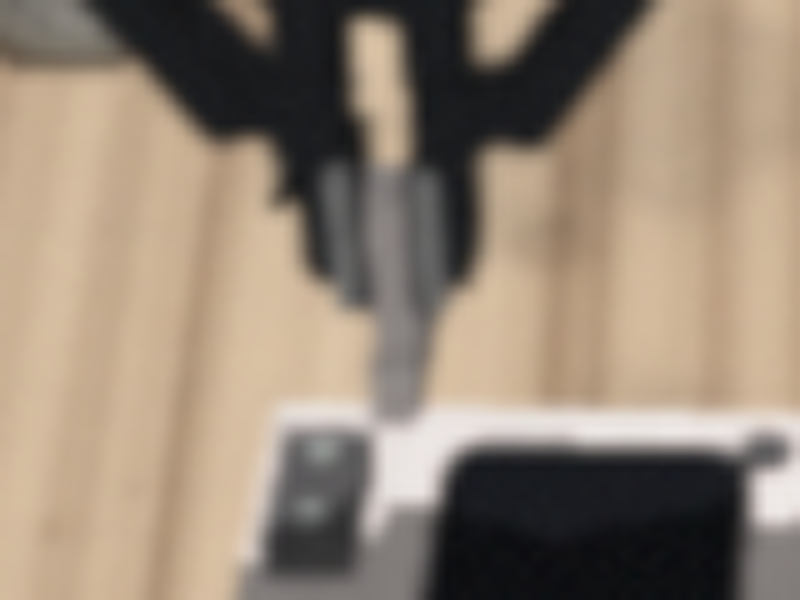

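View pics/d3t.png

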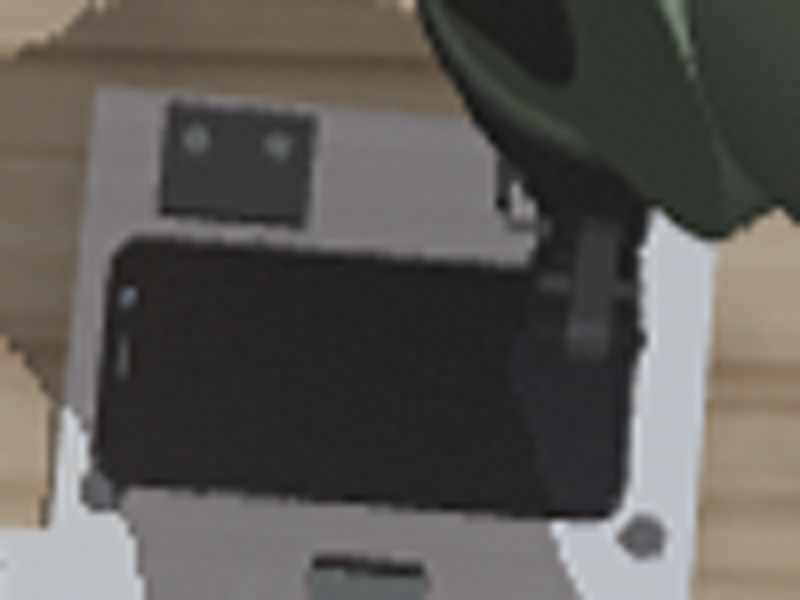

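Emit:
{"fn": "move_arm", "kwargs": {
  "plan": [
    {"dx": 0.0, "dy": 0.0, "dz": -0.015, "ax": 0.0, "ay": 0.0, "az": 0.0, "gripper": -1.0},
    {"dx": 0.0, "dy": 0.0, "dz": -0.03, "ax": 0.0, "ay": 0.0, "az": 0.0, "gripper": -1.0},
    {"dx": 0.0, "dy": 0.0, "dz": -0.036, "ax": 0.0, "ay": 0.0, "az": 0.0, "gripper": -1.0},
    {"dx": 0.0, "dy": 0.0, "dz": -0.036, "ax": 0.0, "ay": 0.0, "az": 0.0, "gripper": -1.0}
  ]
}}

```text
time_s: 11.42
tool_pos: [0.6255, 0.024, 0.2173]
tcp_rot: [0.0, 0.729, 0.685, -0.0]
force: [-7.5, -0.8, 12.9]
grip_width: 0.11
```

```bash
python3 st.py; python3 sv.py side 225 190 305 250 pics/d4.png
```

```text
t 11.42 pos [0.6255 0.024  0.2173] ydir deg -3.58 z [-1.e-04 -4.e-04 -1.e+00] F [-7.5 -0.8 12.9] g 0.11
```

View pics/d4.png

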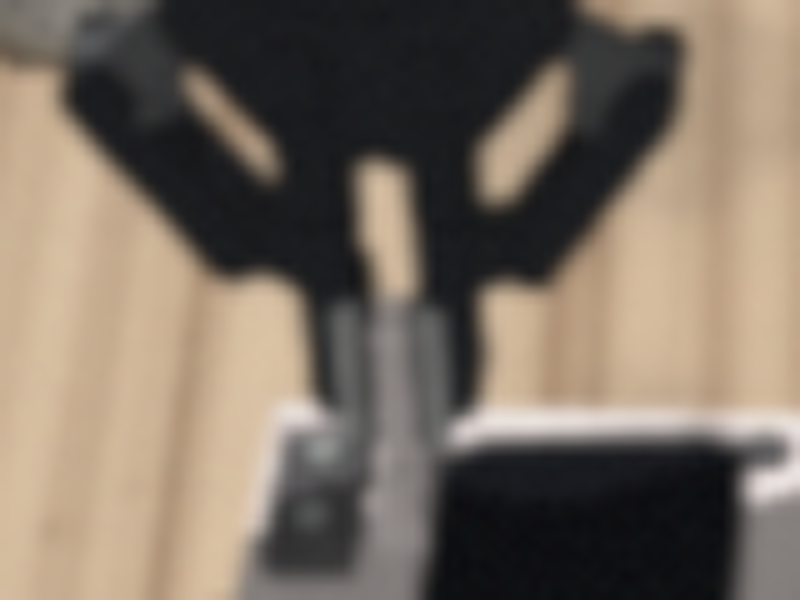

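Emit:
{"fn": "move_arm", "kwargs": {
  "plan": [
    {"dx": 0.0, "dy": 0.0, "dz": 0.006, "ax": 0.0, "ay": 0.0, "az": 0.0, "gripper": -1.0},
    {"dx": 0.0, "dy": 0.0, "dz": 0.012, "ax": 0.0, "ay": 0.0, "az": 0.0, "gripper": -1.0},
    {"dx": 0.0, "dy": 0.0, "dz": 0.012, "ax": 0.0, "ay": 0.0, "az": 0.0, "gripper": -1.0}
  ]
}}

```text
time_s: 11.72
tool_pos: [0.6256, 0.0244, 0.231]
tcp_rot: [0.0, 0.729, 0.685, 0.0]
force: [0.1, 0.6, -1.3]
grip_width: 0.112
```

```bash
cat > ov.py <<'E'
from fit import *
from st import show
import sys
s=show(); tp=s["tool_pos"]
f=vision.grab_frame("side"); g=vision.grab_frame("top")
def box(x0,x1,y0,y1,z0,z1): return np.array([(a,b,c) for a in(x0,x1) for b in(y0,y1) for c in(z0,z1)])
def draw(f,c,S,pj,off,o):
    im=cv2.resize(f["color"][c[1]:c[3],c[0]:c[2]],None,fx=S,fy=S,interpolation=cv2.INTER_CUBIC)
    def hull(p,b,col):
        uv=(proj(f,T(p,b))+.5-np.array(c[:2]))*S-.5
        cv2.polylines(im,[cv2.convexHull(np.round(uv).astype(np.int32))],True,col,1)
    hull(pj,box(.0857,.1057,-.065,-.025,.016,.026),(255,0,0))
    hull(pj,box(.0757,.1057,.025,.065,.016,.026),(255,0,0))
    hull(pj,box(-.13,.11,-.085,.085,.016,.016),(0,255,255))
    z=tp[2]-.1956
    for b in(box(-.005,.005,-.018,.018,z,z+.014),box(-.005,.005,-.007,.007,z+.014,z+.05)):
        hull((tp[0]+off,tp[1],-.062),b,(0,0,255))
    cv2.imwrite(o,im)
draw(f,(225,190,305,250),10,(.5537,.0745,-.0600),.001,sys.argv[1]+"s.png")
draw(g,(300,165,380,225),10,(.5517,.0740,-.0619),-.001,sys.argv[1]+"t.png")
E
python3 ov.py pics/d5
```

```text
t 11.72 pos [0.6256 0.0244 0.231 ] ydir deg -3.56 z [ 1.e-03  2.e-04 -1.e+00] F [ 0.1  0.6 -1.3] g 0.112
```

View pics/d5s.png

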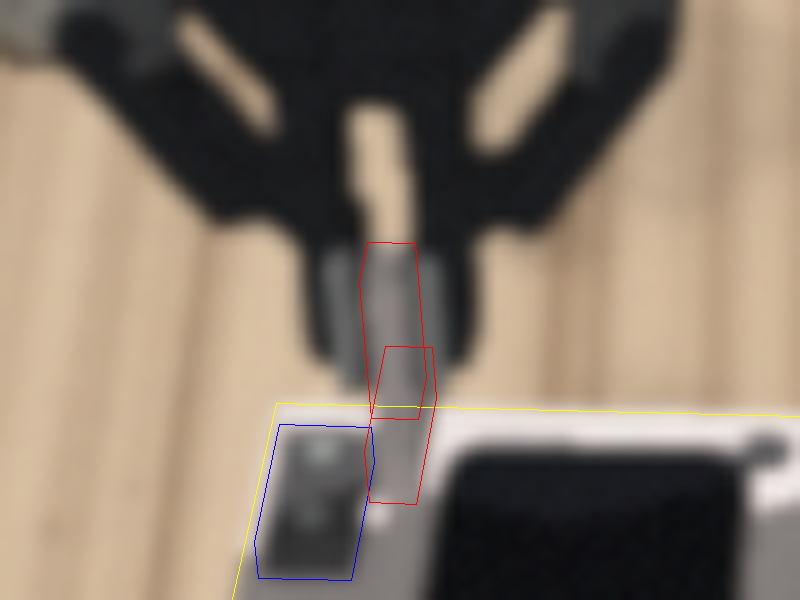

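View pics/d5t.png

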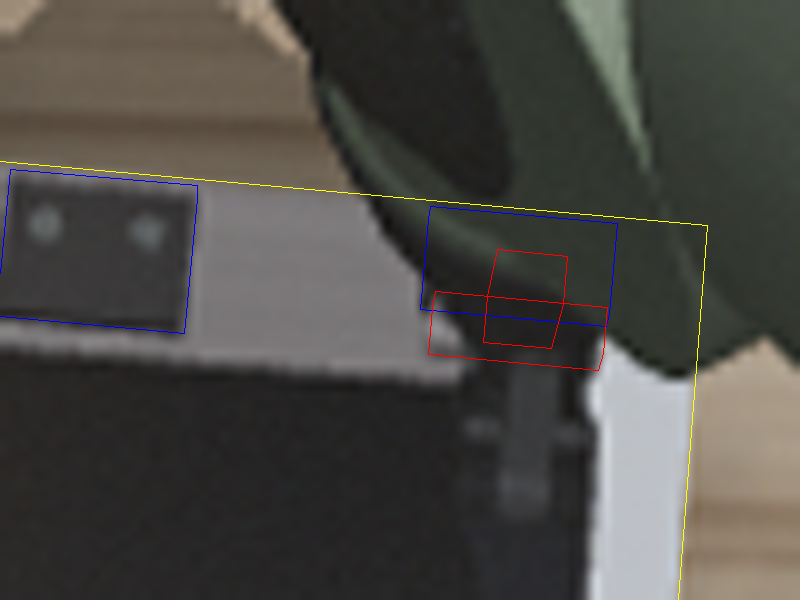

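```bash
python3 - <<'E'
from fit import *
import pickle
from scipy.ndimage import map_coordinates
ft,fs=pickle.load(open("f0.pkl","rb"))
for nm,f,p in(("top",ft,(.5517,.0740,-.0619)),("side",fs,(.5537,.0747,-.0600))):
  g=cv2.cvtColor(f["color"],cv2.COLOR_BGR2GRAY).astype(float)
  for lab,y0,y1,z in(("short top",-.058,-.032,.026),("long top",.032,.058,.026),("phone/short",-.058,-.032,.024)):
    xs=np.arange(.055,.1155,.001); P=[]
    for y in np.linspace(y0,y1,9):
        uv=proj(f,T(p,np.c_[xs,np.full(len(xs),y),np.full(len(xs),z)])); P.append(map_coordinates(g,[uv[:,1],uv[:,0]],order=1))
    m=np.median(P,0); print(nm,lab,"from .055:",m.astype(int).tolist())
E
```

```text
top short top from .055: [38, 38, 39, 38, 39, 38, 38, 38, 37, 35, 39, 54, 79, 109, 135, 151, 162, 161, 160, 159, 159, 159, 159, 160, 157, 153, 136, 107, 61, 52, 57, 66, 75, 75, 74, 75, 78, 84, 91, 92, 93, 89, 83, 78, 73, 70, 74, 81, 95, 114, 130, 141, 141, 132, 126, 126, 126, 127, 126, 125, 124]
top long top from .055: [37, 37, 37, 37, 38, 37, 37, 35, 34, 39, 52, 74, 105, 133, 147, 151, 134, 110, 76, 51, 57, 69, 73, 73, 73, 72, 72, 72, 72, 72, 71, 71, 71, 72, 71, 72, 73, 77, 84, 89, 91, 90, 80, 70, 69, 70, 72, 83, 96, 115, 134, 139, 137, 131, 125, 123, 121, 118, 115, 111, 107]
top phone/short from .055: [38, 38, 38, 39, 38, 38, 38, 38, 37, 36, 35, 44, 64, 94, 122, 147, 158, 162, 160, 160, 159, 159, 159, 160, 159, 155, 149, 122, 86, 51, 52, 63, 72, 75, 75, 74, 76, 80, 86, 90, 91, 90, 85, 80, 76, 72, 70, 75, 86, 103, 121, 135, 145, 137, 130, 126, 126, 127, 127, 126, 125]
side short top from .055: [25, 25, 25, 25, 25, 25, 25, 26, 27, 31, 46, 66, 95, 128, 160, 185, 205, 216, 220, 223, 223, 222, 221, 220, 217, 212, 202, 181, 157, 132, 110, 94, 88, 86, 88, 91, 98, 104, 110, 115, 116, 116, 109, 103, 97, 92, 96, 109, 125, 145, 166, 181, 189, 192, 190, 187, 185, 184, 183, 183, 182]
side long top from .055: [26, 26, 25, 25, 25, 25, 25, 26, 28, 36, 50, 78, 109, 142, 173, 188, 193, 180, 159, 131, 108, 92, 86, 84, 84, 85, 85, 85, 85, 85, 85, 85, 86, 86, 88, 91, 96, 105, 113, 119, 119, 118, 111, 104, 97, 91, 92, 104, 121, 143, 166, 183, 191, 194, 191, 188, 185, 182, 179, 176, 172]
side phone/short from .055: [25, 25, 25, 25, 25, 25, 25, 25, 26, 28, 38, 56, 79, 114, 147, 176, 197, 211, 218, 222, 223, 223, 222, 221, 219, 214, 207, 190, 168, 143, 116, 98, 90, 85, 86, 88, 91, 96, 101, 106, 109, 108, 105, 100, 94, 93, 93, 102, 116, 135, 156, 174, 184, 190, 191, 189, 186, 185, 184, 183, 183]
```

Emit:
{"fn": "move_arm", "kwargs": {
  "plan": [
    {"dx": 0.0, "dy": 0.0, "dz": -0.005, "ax": 0.0, "ay": 0.0, "az": 0.0, "gripper": -1.0},
    {"dx": 0.0, "dy": 0.0, "dz": -0.01, "ax": 0.0, "ay": 0.0, "az": 0.0, "gripper": -1.0},
    {"dx": 0.0, "dy": 0.0, "dz": -0.01, "ax": 0.0, "ay": 0.0, "az": 0.0, "gripper": -1.0}
  ]
}}

```text
time_s: 12.07
tool_pos: [0.6249, 0.0244, 0.2187]
tcp_rot: [-0.001, 0.729, 0.685, -0.001]
force: [0.2, -0.4, -1.0]
grip_width: 0.11
```

```bash
python3 st.py
```

```text
t 12.07 pos [0.6249 0.0244 0.2187] ydir deg -3.54 z [-1.7e-03 -1.0e-04 -1.0e+00] F [ 0.2 -0.4 -1. ] g 0.11
```

Emit:
{"fn": "move_arm", "kwargs": {
  "plan": [
    {"dx": 0.0, "dy": 0.0, "dz": -0.002, "ax": 0.0, "ay": 0.0, "az": 0.0, "gripper": -1.0},
    {"dx": 0.0, "dy": 0.0, "dz": -0.002, "ax": 0.0, "ay": 0.0, "az": 0.0, "gripper": -1.0}
  ]
}}

```text
time_s: 12.23
tool_pos: [0.6252, 0.0245, 0.2178]
tcp_rot: [-0.0, 0.729, 0.685, -0.0]
force: [-1.5, -1.2, 0.9]
grip_width: 0.111
```

```bash
python3 st.py
```

```text
t 12.23 pos [0.6252 0.0245 0.2178] ydir deg -3.55 z [-6.e-04 -0.e+00 -1.e+00] F [-1.5 -1.2  0.9] g 0.111
```

```bash
sed -i 's/draw(f,(225,190,305,250),10/draw(f,(238,222,290,261),15/' ov.py; python3 ov.py pics/d6; python3 sv.py side 238 222 290 261 pics/d6raw.png
```

```text
t 12.23 pos [0.6252 0.0245 0.2178] ydir deg -3.55 z [-6.e-04 -0.e+00 -1.e+00] F [-1.5 -1.2  0.9] g 0.111
```

View pics/d6s.png

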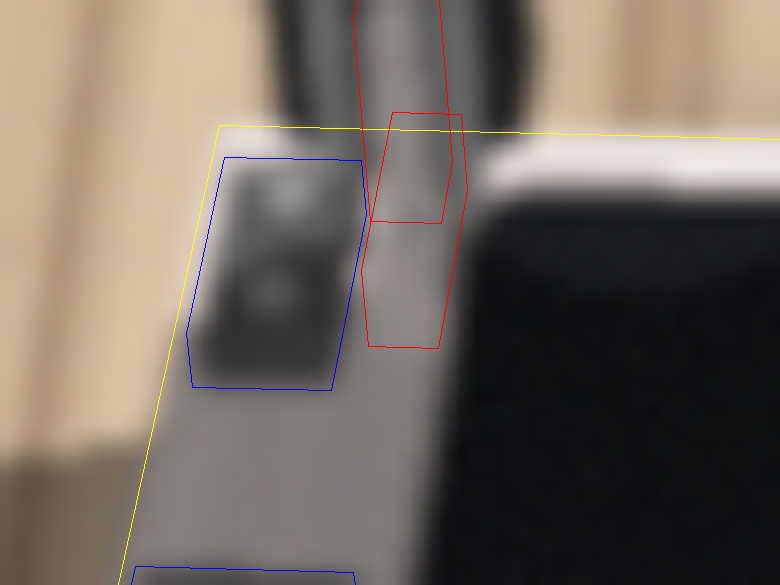

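View pics/d6raw.png

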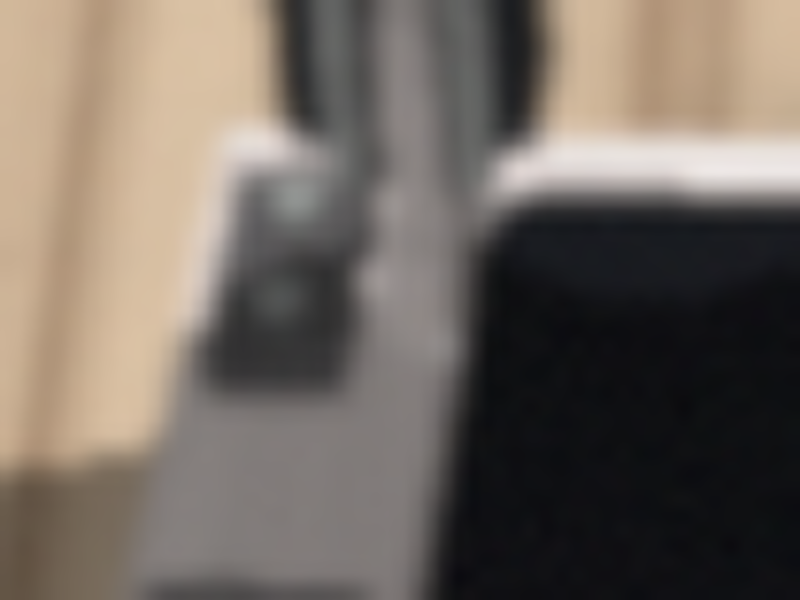

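View pics/d6t.png

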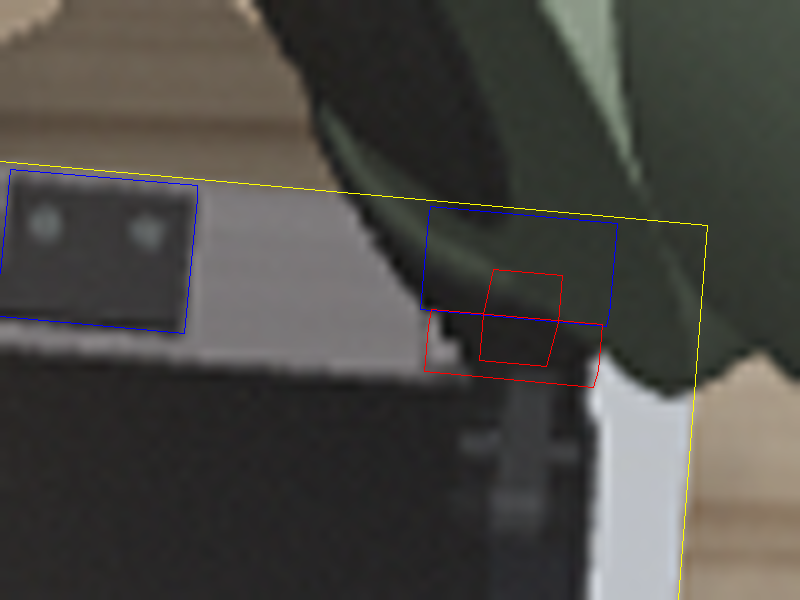

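Emit:
{"fn": "move_arm", "kwargs": {
  "plan": [
    {"dx": 0.0, "dy": 0.0, "dz": 0.002, "ax": 0.0, "ay": 0.0, "az": 0.0, "gripper": -1.0},
    {"dx": -0.0018, "dy": 0.0, "dz": 0.002, "ax": 0.0, "ay": 0.0, "az": 0.0, "gripper": -1.0},
    {"dx": -0.0018, "dy": 0.0, "dz": 0.0, "ax": 0.0, "ay": 0.0, "az": 0.0, "gripper": -1.0},
    {"dx": -0.0018, "dy": 0.0, "dz": -0.001, "ax": 0.0, "ay": 0.0, "az": 0.0, "gripper": -1.0},
    {"dx": -0.0018, "dy": 0.0, "dz": -0.001, "ax": 0.0, "ay": 0.0, "az": 0.0, "gripper": -1.0}
  ]
}}

```text
time_s: 12.8
tool_pos: [0.6236, 0.0245, 0.2177]
tcp_rot: [0.0, 0.729, 0.685, 0.0]
force: [-3.1, -0.6, 12.7]
grip_width: 0.111
```

```bash
python3 st.py; python3 -c "
from h import *
s=robot.state(); print(s['ft_torque'])"
```

```text
t 12.8 pos [0.6236 0.0245 0.2177] ydir deg -3.56 z [ 4.e-04 -3.e-04 -1.e+00] F [-3.1 -0.6 12.7] g 0.111
[-0.19984948  0.96481048 -0.01330199]
```

Emit:
{"fn": "move_arm", "kwargs": {
  "plan": [
    {"dx": 0.0018, "dy": 0.0, "dz": 0.004, "ax": 0.0, "ay": 0.0, "az": 0.0, "gripper": -1.0},
    {"dx": 0.0018, "dy": 0.0, "dz": 0.006, "ax": 0.0, "ay": 0.0, "az": 0.0, "gripper": -1.0},
    {"dx": 0.0018, "dy": 0.0, "dz": 0.006, "ax": 0.0, "ay": 0.0, "az": 0.0, "gripper": -1.0}
  ]
}}

```text
time_s: 13.05
tool_pos: [0.6255, 0.0245, 0.2235]
tcp_rot: [0.0, 0.729, 0.685, 0.0]
force: [0.2, -0.1, -0.2]
grip_width: 0.108
```

```bash
python3 st.py; python3 -c "
from h import *
s=robot.state(); print(s['ft_torque'])"; python3 sv.py top 310 180 370 225 pics/d7t.png;python3 sv.py side 200 160 320 250 pics/d7.png
```

```text
t 13.05 pos [0.6255 0.0245 0.2235] ydir deg -3.55 z [ 6.e-04  1.e-04 -1.e+00] F [ 0.2 -0.1 -0.2] g 0.108
[ 0.00594909 -0.00012151  0.02553049]
```

View pics/d7.png

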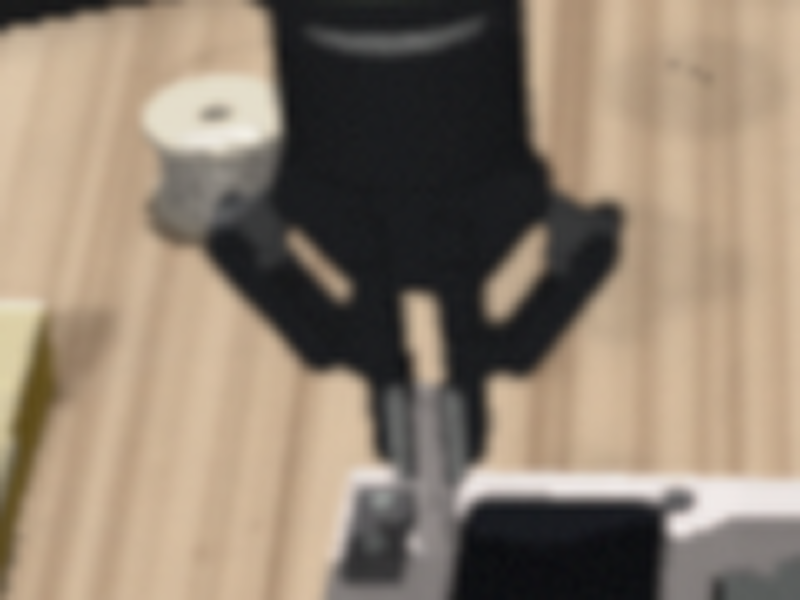

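View pics/d7t.png

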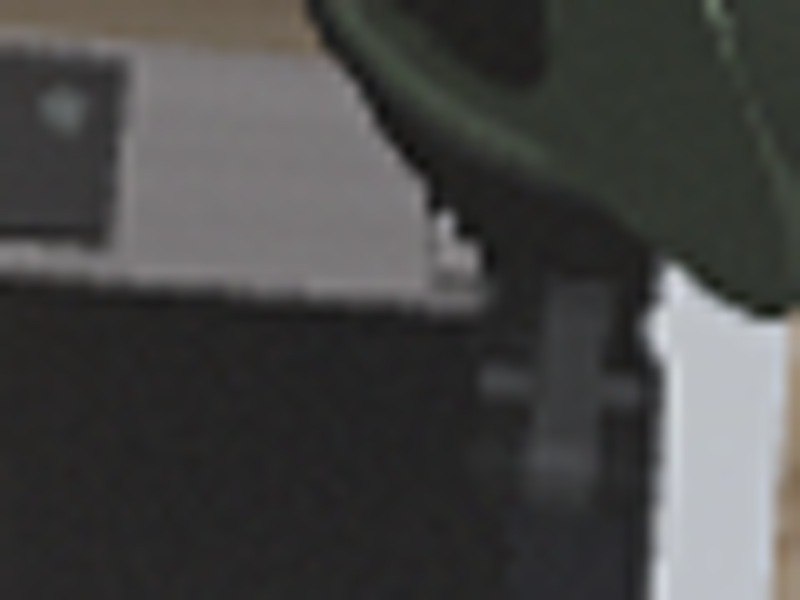

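```bash
cat > e.py <<'E'
from fit import *
import sys
tp=robot.state()["tool_pos"]
f=vision.grab_frame("side"); g=vision.grab_frame("top")
out=[]
for F,c,off in((f,(250,225,280,255),-.0),(g,(315,185,345,215),-.001)):
    a=F["color"][c[1]:c[3],c[0]:c[2]].astype(float); a=np.clip((a-20)*1.6,0,255).astype(np.uint8)
    im=cv2.resize(a,None,fx=13,fy=13,interpolation=cv2.INTER_CUBIC); im2=im.copy()
    for z,col in((tp[2]-.1956,(0,0,255)),(tp[2]-.2017,(0,255,0))):
        for yy in(.018,):
            pts=[(-.005,yy,z),(.005,yy,z),(.005,yy,z+.014),(-.005,yy,z+.014)]
            uv=(proj(F,T((tp[0]+off,tp[1],-.062),pts))+.5-np.array(c[:2]))*13-.5
            cv2.polylines(im2,[np.round(uv).astype(int)],True,col,1)
    out.append(np.hstack([im,im2]))
cv2.imwrite(sys.argv[1],cv2.resize(np.vstack(out),(600,600)) if 0 else np.vstack(out)[:, :])
E
python3 e.py pics/e1.png
```

```text
(no output)
```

View pics/e1.png

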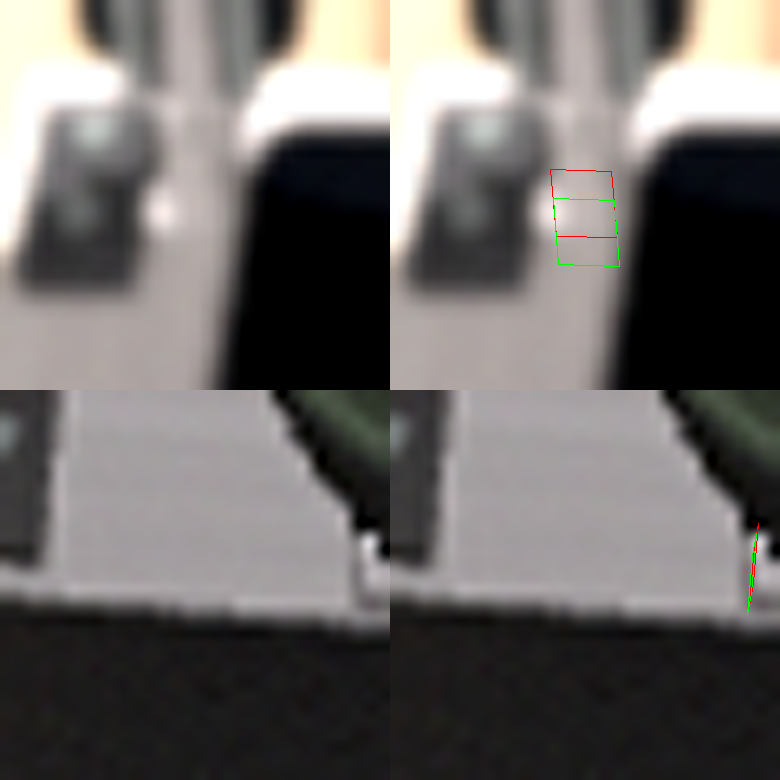

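```bash
python3 - <<'E'
from fit import *
tp=robot.state()["tool_pos"]; f=vision.grab_frame("side")
for z in(tp[2]-.1956+.05,tp[2]-.2017+.05):
    print(z,proj(f,T((tp[0],tp[1],-.062),[(-.005,-.007,z),(.005,-.007,z),(.005,.007,z),(-.005,.007,z)])).round(1).tolist())
g=f["color"].astype(int).sum(2)//3
print(g[208:232,258:272])
E
```

```text
0.077346989916549 [[266.9, 216.9], [262.2, 216.8], [261.3, 220.9], [266.1, 221.0]]
0.071246989916549 [[267.1, 219.2], [262.4, 219.1], [261.6, 223.2], [266.3, 223.3]]
[[ 26  33  77 139 178 185 173 135  71  32  28  29  26  27]
 [ 25  30  74 136 178 186 177 143  80  34  28  27  28  25]
 [ 27  31  74 136 177 186 179 149  92  43  26  25  25  25]
 [ 29  33  72 133 175 184 179 152  99  49  28  27  26  26]
 [ 27  30  60 116 163 182 180 156 105  54  29  28  28  28]
 [ 29  26  41  87 141 175 180 161 116  60  31  28  29  28]
 [ 28  26  27  63 120 164 179 165 122  63  31  29  29  28]
 [ 27  25  25  54 110 159 180 167 124  65  32  27  29  27]
 [ 27  29  28  52 107 155 174 161 118  62  32  29  28  29]
 [ 36  45  42  54 103 142 153 137  97  55  34  29  28  31]
 [ 57  70  64  58  95 127 132 113  83  65  53  39  29  33]
 [ 77  91  80  66  95 122 124 106  87  88  80  57  35  31]
 [ 86  99  86  78 104 125 125 108  93  98  92  67  39  31]
 [ 84 100  89  87 116 134 133 115  96  98  95  72  42  31]
 [ 82 100  90  85 113 133 133 116  95  97  95  73  42  30]
 [ 80  99  90  80 107 129 130 113  94  96  98  76  45  30]
 [ 78 100  92  81 104 128 129 114  93  94  98  80  47  32]
 [ 77  99  92  79 102 127 131 117  96  93 100  83  50  34]
 [ 72  95  92  78 100 127 132 120 100  94 101  85  52  34]
 [ 68  92  94  82 101 127 133 126 106  95 101  86  52  39]
 [ 78  93  95  83 101 128 135 128 109  95 101  88  58  57]
 [123 112 100  85 102 129 134 129 110  95 102  95  91 109]
 [176 142 110  91 101 127 135 130 111  95 104 112 142 176]
 [194 153 118 102 108 127 134 129 113  98 107 130 177 214]]
```

Emit:
{"fn": "move_arm", "kwargs": {
  "plan": [
    {"dx": 0.0022, "dy": 0.0, "dz": 0.0, "ax": 0.0, "ay": 0.0, "az": 0.0, "gripper": -1.0},
    {"dx": 0.0022, "dy": 0.0, "dz": -0.003, "ax": 0.0, "ay": 0.0, "az": 0.0, "gripper": -1.0},
    {"dx": 0.0022, "dy": 0.0, "dz": -0.006, "ax": 0.0, "ay": 0.0, "az": 0.0, "gripper": -1.0},
    {"dx": 0.0022, "dy": 0.0, "dz": -0.0075, "ax": 0.0, "ay": 0.0, "az": 0.0, "gripper": -1.0},
    {"dx": 0.0022, "dy": 0.0, "dz": -0.0075, "ax": 0.0, "ay": 0.0, "az": 0.0, "gripper": -1.0}
  ]
}}

```text
time_s: 13.72
tool_pos: [0.6273, 0.0245, 0.2151]
tcp_rot: [-0.0, 0.729, 0.685, -0.0]
force: [-0.7, -0.3, -0.5]
grip_width: 0.115
```

```bash
python3 st.py; python3 -c "
from h import *
s=robot.state(); print(s['ft_torque'])"
```

```text
t 13.72 pos [0.6273 0.0245 0.2151] ydir deg -3.54 z [-8.e-04 -0.e+00 -1.e+00] F [-0.7 -0.3 -0.5] g 0.115
[0.0292189  0.03505884 0.01772718]
```

It was on the phone's edge; 2 mm further it goes down freely. Continue.

Emit:
{"fn": "move_arm", "kwargs": {
  "plan": [
    {"dx": 0.0, "dy": 0.0, "dz": -0.002, "ax": 0.0, "ay": 0.0, "az": 0.0, "gripper": -1.0},
    {"dx": 0.0, "dy": 0.0, "dz": -0.003, "ax": 0.0, "ay": 0.0, "az": 0.0, "gripper": -1.0},
    {"dx": 0.0, "dy": 0.0, "dz": -0.003, "ax": 0.0, "ay": 0.0, "az": 0.0, "gripper": -1.0}
  ]
}}

```text
time_s: 13.97
tool_pos: [0.6275, 0.0244, 0.2124]
tcp_rot: [-0.0, 0.729, 0.685, -0.0]
force: [0.8, -0.1, -0.8]
grip_width: 0.108
```

```bash
python3 st.py; python3 sv.py side 238 222 290 261 pics/d8.png
```

```text
t 13.97 pos [0.6275 0.0244 0.2124] ydir deg -3.55 z [-3.e-04 -0.e+00 -1.e+00] F [ 0.8 -0.1 -0.8] g 0.108
```

View pics/d8.png

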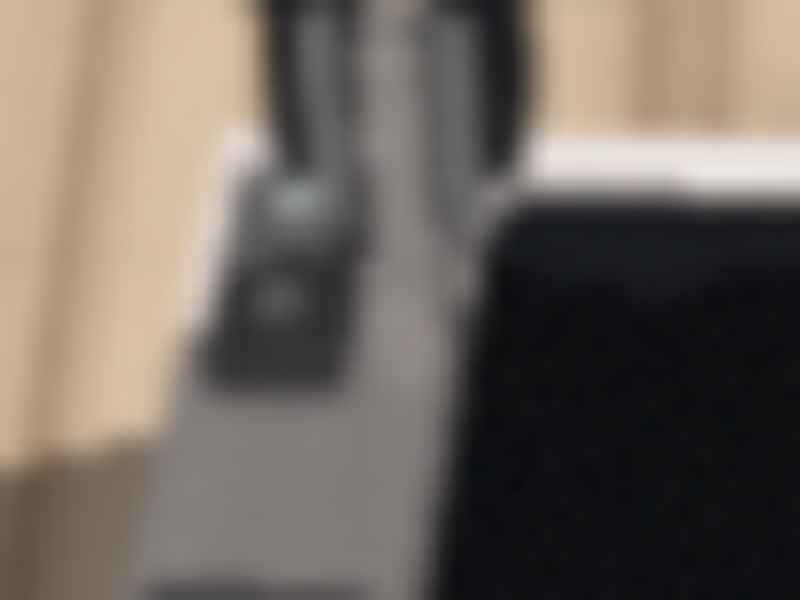

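Emit:
{"fn": "move_arm", "kwargs": {
  "plan": [
    {"dx": 0.0, "dy": 0.0, "dz": -0.001, "ax": 0.0, "ay": 0.0, "az": 0.0, "gripper": -1.0},
    {"dx": 0.0, "dy": 0.0, "dz": -0.0015, "ax": 0.0, "ay": 0.0, "az": 0.0, "gripper": -1.0},
    {"dx": 0.0, "dy": 0.0, "dz": -0.0015, "ax": 0.0, "ay": 0.0, "az": 0.0, "gripper": -1.0}
  ]
}}

```text
time_s: 14.27
tool_pos: [0.6275, 0.0245, 0.2111]
tcp_rot: [-0.0, 0.729, 0.685, -0.0]
force: [-0.5, 0.2, -1.5]
grip_width: 0.113
```

```bash
python3 st.py
```

```text
t 14.27 pos [0.6275 0.0245 0.2111] ydir deg -3.55 z [-1.e-04 -0.e+00 -1.e+00] F [-0.5  0.2 -1.5] g 0.113
```

Emit:
{"fn": "move_arm", "kwargs": {
  "plan": [
    {"dx": 0.0, "dy": 0.0, "dz": -0.001, "ax": 0.0, "ay": 0.0, "az": 0.0, "gripper": -1.0},
    {"dx": 0.0, "dy": 0.0, "dz": -0.0015, "ax": 0.0, "ay": 0.0, "az": 0.0, "gripper": -1.0},
    {"dx": 0.0, "dy": 0.0, "dz": -0.0015, "ax": 0.0, "ay": 0.0, "az": 0.0, "gripper": -1.0}
  ]
}}

```text
time_s: 14.52
tool_pos: [0.6276, 0.0245, 0.2108]
tcp_rot: [0.0, 0.729, 0.685, -0.0]
force: [-7.0, -1.8, 21.0]
grip_width: 0.111
```

```bash
python3 st.py; python3 -c "
from h import *
s=robot.state(); print(s['ft_torque'])"
```

```text
t 14.52 pos [0.6276 0.0245 0.2108] ydir deg -3.56 z [ 5.e-04 -6.e-04 -1.e+00] F [-7.  -1.8 21. ] g 0.111
[-0.23470876  1.57053575  0.00920347]
```

Emit:
{"fn": "move_arm", "kwargs": {
  "plan": [
    {"dx": 0.0, "dy": 0.0, "dz": 0.0012, "ax": 0.0, "ay": 0.0, "az": 0.0, "gripper": -1.0},
    {"dx": 0.0, "dy": 0.0, "dz": 0.0012, "ax": 0.0, "ay": 0.0, "az": 0.0, "gripper": -0.6},
    {"dx": 0.0, "dy": 0.0, "dz": 0.0012, "ax": 0.0, "ay": 0.0, "az": 0.0, "gripper": -0.4},
    {"dx": 0.0, "dy": 0.0, "dz": 0.0012, "ax": 0.0, "ay": 0.0, "az": 0.0, "gripper": -0.2},
    {"dx": 0.0, "dy": 0.0, "dz": 0.0012, "ax": 0.0, "ay": 0.0, "az": 0.0, "gripper": -0.2},
    {"dx": 0.0, "dy": 0.0, "dz": 0.015, "ax": 0.0, "ay": 0.0, "az": 0.0, "gripper": -0.2},
    {"dx": 0.0, "dy": 0.0, "dz": 0.045, "ax": 0.0, "ay": 0.0, "az": 0.0, "gripper": -0.2},
    {"dx": 0.0, "dy": 0.0, "dz": 0.08, "ax": 0.0, "ay": 0.0, "az": 0.0, "gripper": -0.2},
    {"dx": 0.0, "dy": 0.0, "dz": 0.12, "ax": 0.0, "ay": 0.0, "az": 0.0, "gripper": -0.2},
    {"dx": 0.0, "dy": 0.0, "dz": 0.12, "ax": 0.0, "ay": 0.0, "az": 0.0, "gripper": -0.2}
  ]
}}

```text
time_s: 15.35
tool_pos: [0.6288, 0.0252, 0.3378]
tcp_rot: [0.003, 0.729, 0.685, 0.004]
force: [0.3, 0.1, 0.3]
grip_width: 0.399
```

```bash
python3 st.py; python3 sv.py side 225 200 345 290 pics/d9.png
```

```text
t 15.35 pos [0.6288 0.0252 0.3378] ydir deg -3.55 z [ 0.009  0.001 -1.   ] F [0.3 0.1 0.3] g 0.399
```

View pics/d9.png

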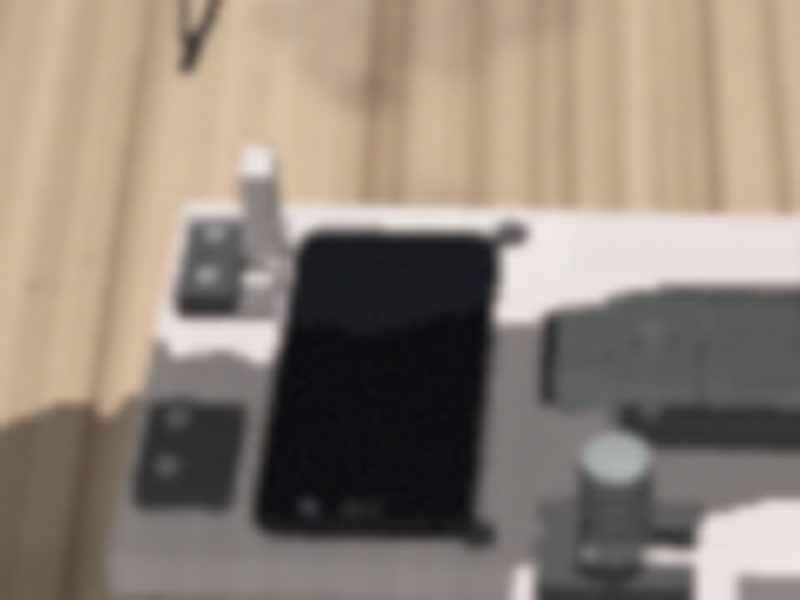

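```bash
cat > k.py <<'E'
from fit import *
import sys
f=vision.grab_frame("side"); g=vision.grab_frame("top")
def box(x0,x1,y0,y1,z0,z1): return np.array([(a,b,c) for a in(x0,x1) for b in(y0,y1) for c in(z0,z1)])
X=float(sys.argv[2]);Y=float(sys.argv[3])
for F,c,off,n in((f,(240,215,280,250),.001,"s"),(g,(320,180,360,215),-.001,"t")):
    S=15; im=cv2.resize(F["color"][c[1]:c[3],c[0]:c[2]],None,fx=S,fy=S,interpolation=cv2.INTER_CUBIC); im0=im.copy()
    for b in(box(-.005,.005,-.018,.018,.016,.03),box(-.005,.005,-.007,.007,.03,.066)):
        uv=(proj(F,T((X+off,Y,-.062),b))+.5-np.array(c[:2]))*S-.5
        cv2.polylines(im,[cv2.convexHull(np.round(uv).astype(np.int32))],True,(0,0,255),1)
    cv2.imwrite(sys.argv[1]+n+".png",cv2.resize(np.hstack([im0,im]),(800,350)))
E
python3 k.py pics/k1 .6276 .0245
```

```text
(no output)
```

View pics/k1s.png

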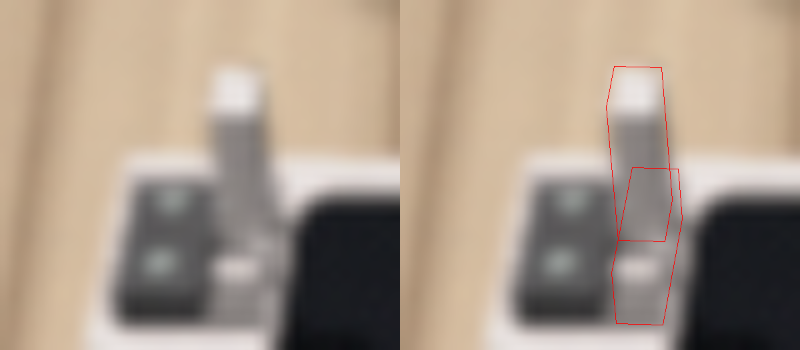

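View pics/k1t.png

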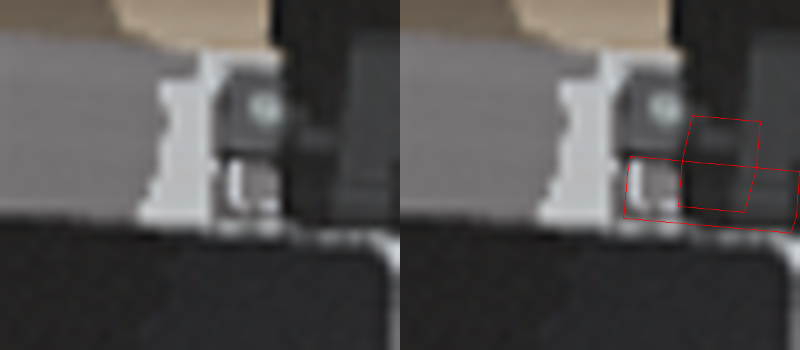

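Emit:
{"fn": "move_arm", "kwargs": {
  "plan": [
    {"dx": -0.03, "dy": 0.01, "dz": 0.0, "ax": 0.0, "ay": 0.0, "az": -7.0, "gripper": 0.0},
    {"dx": -0.06, "dy": 0.02, "dz": 0.0, "ax": 0.0, "ay": 0.0, "az": -14.0, "gripper": 0.0},
    {"dx": -0.09, "dy": 0.03, "dz": 0.0, "ax": 0.0, "ay": 0.0, "az": -21.0, "gripper": 0.0},
    {"dx": -0.12, "dy": 0.04, "dz": 0.0, "ax": 0.0, "ay": 0.0, "az": -28.0, "gripper": 0.0},
    {"dx": -0.15, "dy": 0.05, "dz": 0.0, "ax": 0.0, "ay": 0.0, "az": -35.0, "gripper": 0.0},
    {"dx": -0.18, "dy": 0.056, "dz": 0.0, "ax": 0.0, "ay": 0.0, "az": -42.0, "gripper": 0.0},
    {"dx": -0.18, "dy": 0.056, "dz": 0.0, "ax": 0.0, "ay": 0.0, "az": -49.0, "gripper": 0.0},
    {"dx": -0.18, "dy": 0.056, "dz": 0.0, "ax": 0.0, "ay": 0.0, "az": -56.0, "gripper": 0.0},
    {"dx": -0.18, "dy": 0.056, "dz": 0.0, "ax": 0.0, "ay": 0.0, "az": -63.0, "gripper": 0.0},
    {"dx": -0.18, "dy": 0.056, "dz": 0.0, "ax": 0.0, "ay": 0.0, "az": -70.0, "gripper": 0.0},
    {"dx": -0.18, "dy": 0.056, "dz": 0.0, "ax": 0.0, "ay": 0.0, "az": -77.0, "gripper": 0.0},
    {"dx": -0.18, "dy": 0.056, "dz": 0.0, "ax": 0.0, "ay": 0.0, "az": -84.0, "gripper": 0.0}
  ]
}}

```text
time_s: 16.5
tool_pos: [0.4472, 0.0804, 0.3291]
tcp_rot: [0.0, 1.0, 0.018, -0.001]
force: [-0.2, 0.2, -0.5]
grip_width: 0.5
```

Emit:
{"fn": "move_arm", "kwargs": {
  "plan": [
    {"dx": 0.0, "dy": 0.0, "dz": -0.02, "ax": 0.0, "ay": 0.0, "az": -6.0, "gripper": 0.0},
    {"dx": 0.0, "dy": 0.0, "dz": -0.04, "ax": 0.0, "ay": 0.0, "az": -6.0, "gripper": 0.0},
    {"dx": 0.0, "dy": 0.0, "dz": -0.05, "ax": 0.0, "ay": 0.0, "az": -6.0, "gripper": 0.0},
    {"dx": 0.0, "dy": 0.0, "dz": -0.05, "ax": 0.0, "ay": 0.0, "az": -6.0, "gripper": 0.0}
  ]
}}

```text
time_s: 16.83
tool_pos: [0.4468, 0.0804, 0.2776]
tcp_rot: [0.0, 1.0, -0.03, -0.002]
force: [-0.9, -0.9, -0.9]
grip_width: 0.5
```

```bash
python3 st.py; python3 sv.py side 290 190 390 265 pics/p1.png; python3 sv.py top 260 165 380 255 pics/p1t.png
```

```text
t 16.83 pos [0.4468 0.0804 0.2776] ydir deg -93.46 z [-4.2e-03 -9.0e-04 -1.0e+00] F [-0.9 -0.9 -0.9] g 0.5
```

View pics/p1.png

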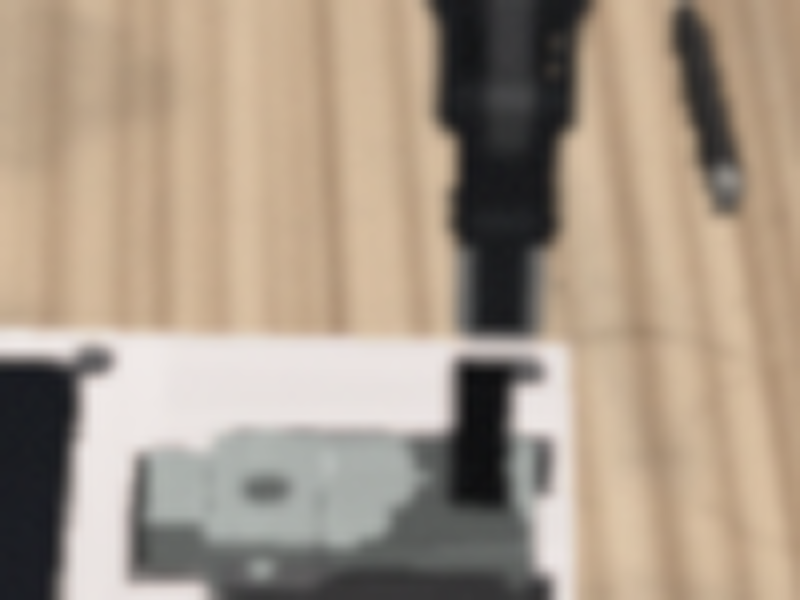

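View pics/p1t.png

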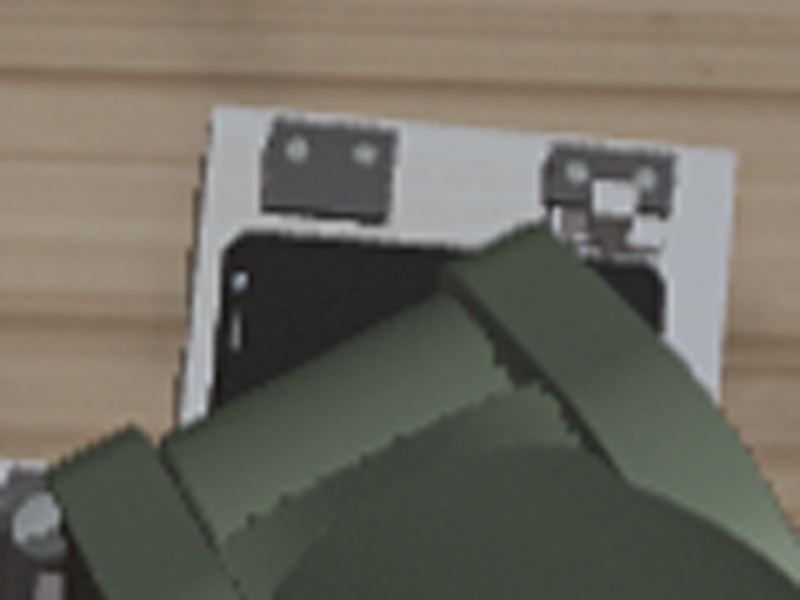

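Emit:
{"fn": "move_arm", "kwargs": {
  "plan": [
    {"dx": 0.0015, "dy": 0.0005, "dz": -0.03, "ax": 0.0, "ay": 0.0, "az": 0.0, "gripper": 0.0},
    {"dx": 0.0015, "dy": 0.0005, "dz": -0.055, "ax": 0.0, "ay": 0.0, "az": 0.0, "gripper": 0.0},
    {"dx": 0.0015, "dy": 0.0005, "dz": -0.065, "ax": 0.0, "ay": 0.0, "az": 0.0, "gripper": -0.2},
    {"dx": 0.0015, "dy": 0.0005, "dz": -0.065, "ax": 0.0, "ay": 0.0, "az": 0.0, "gripper": -0.5},
    {"dx": 0.0015, "dy": 0.0005, "dz": -0.065, "ax": 0.0, "ay": 0.0, "az": 0.0, "gripper": -1.0},
    {"dx": 0.0015, "dy": 0.0005, "dz": -0.065, "ax": 0.0, "ay": 0.0, "az": 0.0, "gripper": -1.0},
    {"dx": 0.0015, "dy": 0.0005, "dz": -0.065, "ax": 0.0, "ay": 0.0, "az": 0.0, "gripper": -1.0},
    {"dx": 0.0015, "dy": 0.0005, "dz": -0.065, "ax": 0.0, "ay": 0.0, "az": 0.0, "gripper": -1.0}
  ],
  "grip_force": 60
}}

```text
time_s: 17.6
tool_pos: [0.4488, 0.08, 0.2151]
tcp_rot: [0.001, 1.0, -0.031, -0.001]
force: [4.4, -6.2, -34.9]
grip_width: 0.176
```

```bash
python3 st.py
```

```text
t 17.6 pos [0.4488 0.08   0.2151] ydir deg -93.6 z [-0.0013 -0.0012 -1.    ] F [  4.4  -6.2 -34.9] g 0.176
```

Emit:
{"fn": "move_arm", "kwargs": {
  "plan": [
    {"dx": 0.0, "dy": 0.0, "dz": -0.001, "ax": 0.0, "ay": 0.0, "az": 0.0, "gripper": -1.0},
    {"dx": 0.0, "dy": 0.0, "dz": -0.0015, "ax": 0.0, "ay": 0.0, "az": 0.0, "gripper": -1.0}
  ]
}}

```text
time_s: 17.77
tool_pos: [0.4493, 0.08, 0.2147]
tcp_rot: [0.001, 1.0, -0.032, 0.0]
force: [-2.3, -9.5, 11.4]
grip_width: 0.175
```

```bash
python3 st.py
```

```text
t 17.77 pos [0.4493 0.08   0.2147] ydir deg -93.61 z [ 5.0e-04 -1.2e-03 -1.0e+00] F [-2.3 -9.5 11.4] g 0.175
```

Emit:
{"fn": "move_arm", "kwargs": {
  "plan": [
    {"dx": 0.003, "dy": -0.0005, "dz": -0.0003, "ax": 0.0, "ay": 0.0, "az": 0.0, "gripper": -1.0},
    {"dx": 0.006, "dy": -0.0007, "dz": -0.0003, "ax": 0.0, "ay": 0.0, "az": 0.0, "gripper": -1.0},
    {"dx": 0.009, "dy": -0.0009, "dz": -0.0003, "ax": 0.0, "ay": 0.0, "az": 0.0, "gripper": -1.0},
    {"dx": 0.0115, "dy": -0.001, "dz": -0.0003, "ax": 0.0, "ay": 0.0, "az": 0.0, "gripper": -1.0},
    {"dx": 0.013, "dy": -0.0011, "dz": -0.0003, "ax": 0.0, "ay": 0.0, "az": 0.0, "gripper": -1.0},
    {"dx": 0.0145, "dy": -0.0012, "dz": -0.0003, "ax": 0.0, "ay": 0.0, "az": 0.0, "gripper": -1.0},
    {"dx": 0.016, "dy": -0.0013, "dz": -0.0003, "ax": 0.0, "ay": 0.0, "az": 0.0, "gripper": -1.0},
    {"dx": 0.0175, "dy": -0.0014, "dz": -0.0003, "ax": 0.0, "ay": 0.0, "az": 0.0, "gripper": -1.0},
    {"dx": 0.0175, "dy": -0.0014, "dz": -0.0003, "ax": 0.0, "ay": 0.0, "az": 0.0, "gripper": -1.0}
  ]
}}

```text
time_s: 18.52
tool_pos: [0.4668, 0.0789, 0.2147]
tcp_rot: [0.0, 1.0, -0.031, 0.0]
force: [-2.8, -5.9, 7.3]
grip_width: 0.178
```

```bash
python3 st.py;  python3 sv.py side 225 200 385 310 pics/p2.png; python3 sv.py top 260 165 380 255 pics/p2t.png
```

```text
t 18.52 pos [0.4668 0.0789 0.2147] ydir deg -93.6 z [ 8.e-04 -8.e-04 -1.e+00] F [-2.8 -5.9  7.3] g 0.178
```

View pics/p2.png

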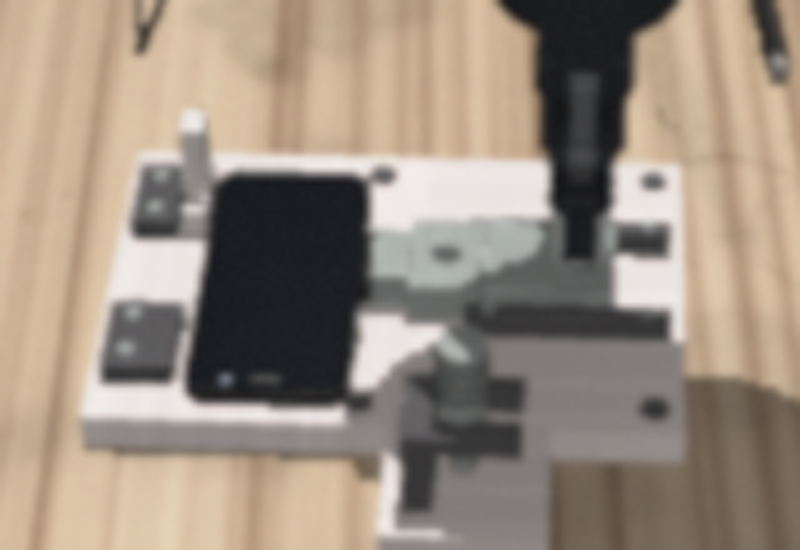

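View pics/p2t.png

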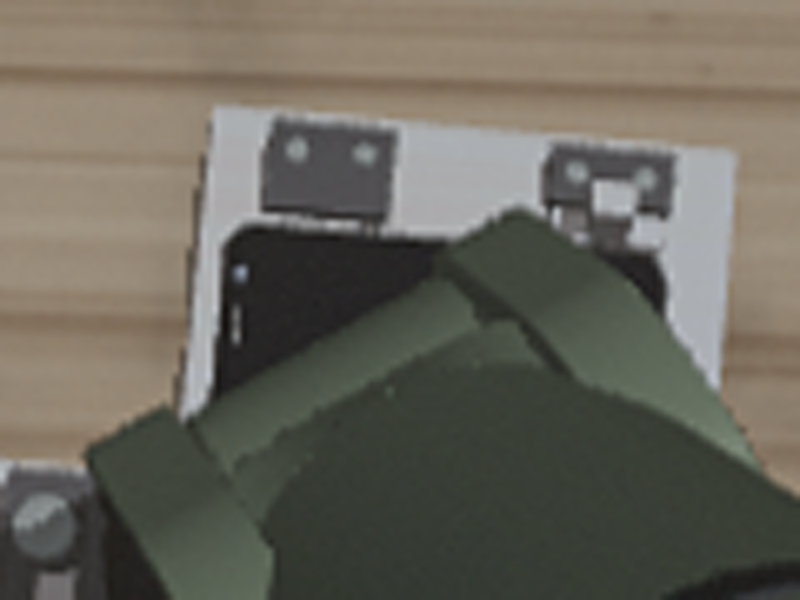

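Phone is touched and moving, with about 5 mm left. Continue slowly.

Emit:
{"fn": "move_arm", "kwargs": {
  "plan": [
    {"dx": 0.001, "dy": 0.0, "dz": 0.0, "ax": 0.0, "ay": 0.0, "az": 0.0, "gripper": -1.0},
    {"dx": 0.002, "dy": -0.0001, "dz": 0.0, "ax": 0.0, "ay": 0.0, "az": 0.0, "gripper": -1.0},
    {"dx": 0.003, "dy": -0.0002, "dz": 0.0, "ax": 0.0, "ay": 0.0, "az": 0.0, "gripper": -1.0},
    {"dx": 0.004, "dy": -0.0002, "dz": 0.0, "ax": 0.0, "ay": 0.0, "az": 0.0, "gripper": -1.0},
    {"dx": 0.004, "dy": -0.0002, "dz": 0.0, "ax": 0.0, "ay": 0.0, "az": 0.0, "gripper": -1.0}
  ]
}}

```text
time_s: 19.03
tool_pos: [0.4705, 0.0786, 0.2147]
tcp_rot: [0.001, 1.0, -0.031, 0.0]
force: [-6.3, -6.3, 8.9]
grip_width: 0.178
```

```bash
python3 st.py;  python3 sv.py side 225 200 385 310 pics/p3.png; python3 sv.py top 260 165 380 255 pics/p3t.png
```

```text
t 19.03 pos [0.4705 0.0786 0.2147] ydir deg -93.59 z [ 1.e-04 -1.e-03 -1.e+00] F [-6.3 -6.3  8.9] g 0.178
```

View pics/p3t.png

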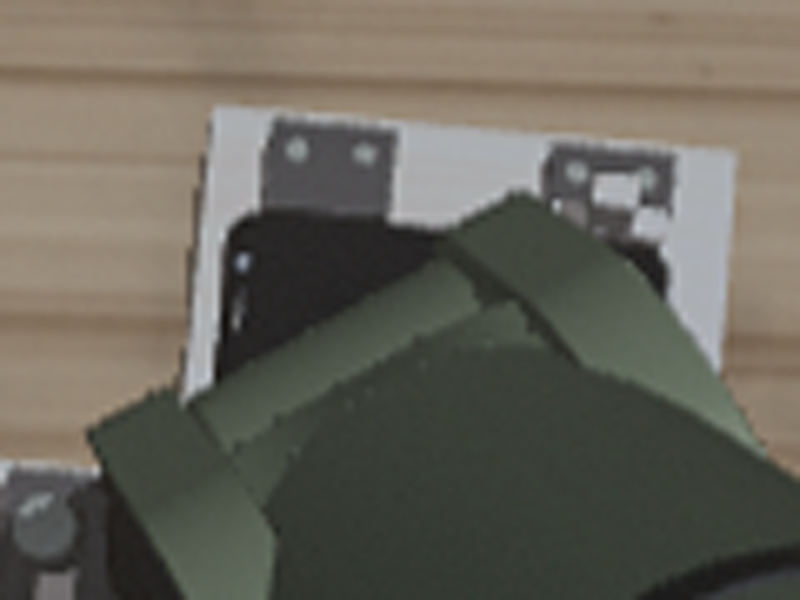

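Emit:
{"fn": "move_arm", "kwargs": {
  "plan": [
    {"dx": 0.0007, "dy": 0.0, "dz": 0.0, "ax": 0.0, "ay": 0.0, "az": 0.0, "gripper": -1.0},
    {"dx": 0.0014, "dy": -0.0001, "dz": 0.0, "ax": 0.0, "ay": 0.0, "az": 0.0, "gripper": -1.0},
    {"dx": 0.002, "dy": -0.0001, "dz": 0.0, "ax": 0.0, "ay": 0.0, "az": 0.0, "gripper": -1.0},
    {"dx": 0.002, "dy": -0.0001, "dz": 0.0, "ax": 0.0, "ay": 0.0, "az": 0.0, "gripper": -1.0}
  ]
}}

```text
time_s: 19.47
tool_pos: [0.4711, 0.0787, 0.2147]
tcp_rot: [0.001, 1.0, -0.031, -0.002]
force: [-19.1, -3.8, 22.1]
grip_width: 0.176
```

```bash
python3 st.py
```

```text
t 19.47 pos [0.4711 0.0787 0.2147] ydir deg -93.56 z [-0.0031 -0.0017 -1.    ] F [-19.1  -3.8  22.1] g 0.176
```

```bash
python3 sv.py side 230 200 310 260 pics/p4.png; python3 sv.py top 280 165 360 225 pics/p4t.png
```

```text
(no output)
```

View pics/p4.png

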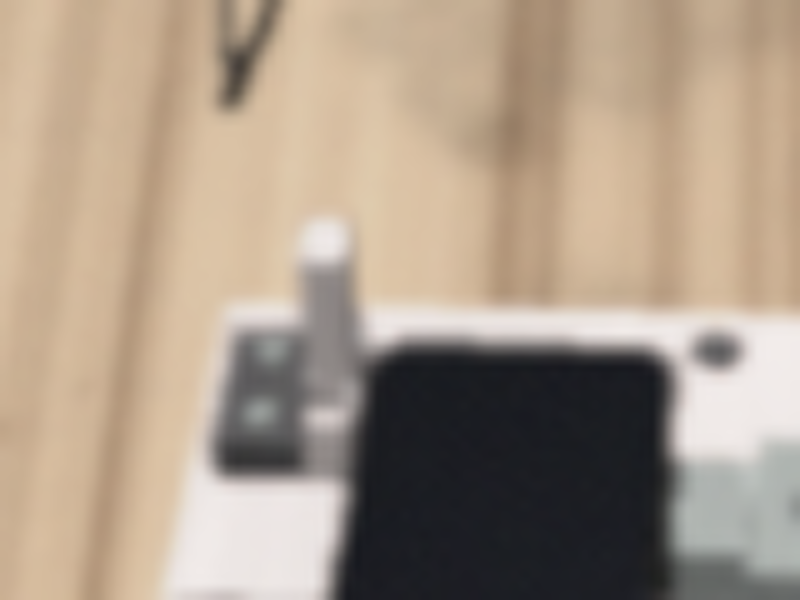

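View pics/p4t.png

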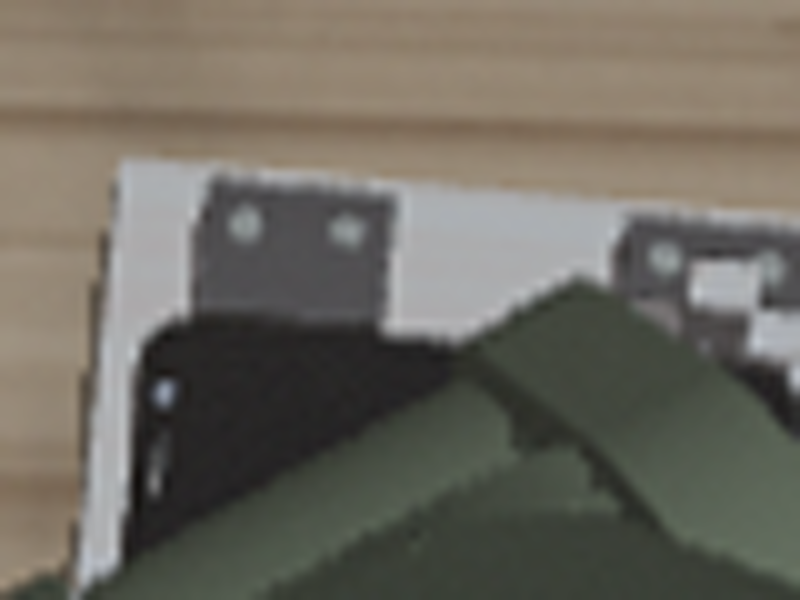

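```bash
cat > sq.py <<'E'
from fit import *
from scipy.ndimage import map_coordinates
from st import show
show()
for nm,f,p in(("top",vision.grab_frame("top"),(.5517,.0740,-.0619)),("side",vision.grab_frame("side"),(.5537,.0747,-.0600))):
  cv2.imwrite("pics/full_%s.png"%nm,f["color"])
  g=cv2.cvtColor(f["color"],cv2.COLOR_BGR2GRAY).astype(float)
  r=[]
  for y in np.arange(-.06,.061,.01):
    xs=np.arange(.06,.085,.0005)
    uv=proj(f,T(p,np.c_[xs,np.full(len(xs),y),np.full(len(xs),.022)])); v=map_coordinates(g,[uv[:,1],uv[:,0]],order=1)
    d=np.gradient(v); r.append((round(float(y),2),round(float(xs[d.argmax()]),4),int(v[0]),int(d.max())))
  print(nm,r)
E
python3 sq.py
```

```text
t 19.57 pos [0.4711 0.0787 0.2147] ydir deg -93.56 z [-0.003  -0.0017 -1.    ] F [-18.5  -3.9  22. ] g 0.172
top [(-0.06, 0.076, 91, 12), (-0.05, 0.0835, 85, 6), (-0.04, 0.085, 80, 8), (-0.03, 0.0825, 70, 5), (-0.02, 0.075, 68, 0), (-0.01, 0.0845, 50, 6), (0.0, 0.079, 72, 12), (0.01, 0.074, 66, 15), (0.02, 0.0735, 37, 16), (0.03, 0.077, 38, 6), (0.04, 0.0755, 37, 6), (0.05, 0.0765, 38, 4), (0.06, 0.0765, 39, 6)]
side [(-0.06, 0.071, 39, 5), (-0.05, 0.0755, 28, 11), (-0.04, 0.075, 27, 13), (-0.03, 0.075, 28, 9), (-0.02, 0.074, 29, 10), (-0.01, 0.0735, 29, 16), (0.0, 0.0745, 28, 18), (0.01, 0.0745, 28, 17), (0.02, 0.074, 28, 15), (0.03, 0.0745, 28, 5), (0.04, 0.075, 28, 6), (0.05, 0.076, 29, 5), (0.06, 0.075, 33, 5)]
```

```bash
python3 - <<'E'
import cv2
b=cv2.imread("pics/full_side.png"); cv2.imwrite("pics/fs.png",cv2.resize(b[170:330,160:420],(780,480),interpolation=cv2.INTER_CUBIC))
E
```

```text
(no output)
```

View pics/fs.png

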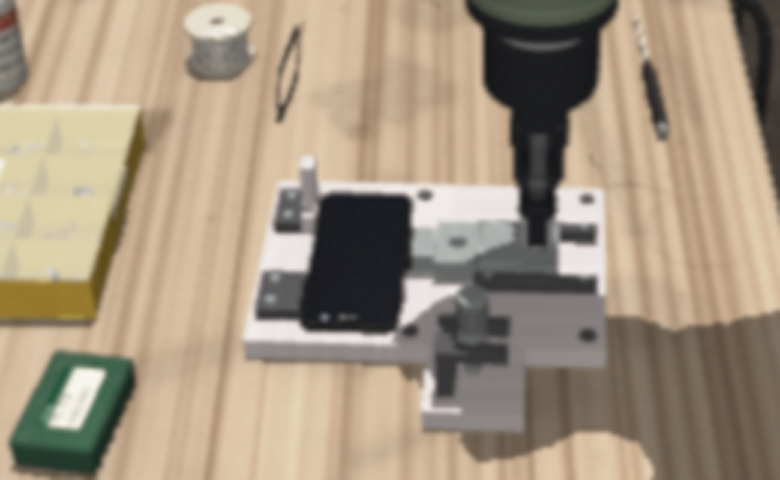

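```bash
python3 -c "
from h import *
print(robot.close_job())
import st; st.show()"
```

```text
the job is handed in; nothing more can be done
None
the job is handed in; nothing more can be done
```

The jig is unlocked and the phone is pressed home. I handed the job in at about 19.7 s on the robot clock, with the arm still holding the jaw.

- **Lock pin:** It is out of the jaw and hangs upright in the side notch by its head. I lowered it until the prongs carried about 17 N, and the pictures show it hanging there.
- **Spacer:** It stands upright on the plate at the middle of the short stop, and I let go of it before pushing the jaw. On the first tries its foot came down on what I judged to be the phone's edge, with up to about 13 N of force. I lifted it, moved it about 2 mm towards the stop and it then went down to the plate.
- **Jaw:** I pinched it by the post and pushed it about 22 mm forward. At hand-in the wrist read about 18.5 N along the push, steady, and about 22 N upward.

**Last checks:**
- In the side picture, the phone's far edge lies within about 1 mm of 74.5 mm along the jig over the readable width. That matches the long stop's face and looks square.
- The spacer looks flush between the phone and the short stop.
- The top camera could not confirm squareness across the whole edge, because the arm hid most of it. What it did show agrees.
- The two cameras disagreed by about 2 mm along the jig, so I used the average and felt for contact.
- I did not move the tweezers or screwdriver, and both still look in place in the last side picture. The brush was outside my close-up views at the end, but the arm never went near it.

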